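# Wind up the violin maker's gluing press and pin its screw

## Robot

A 6-joint arm with a two-finger parallel gripper is mounted at the origin on the work surface. World frame = base frame: x ahead of the robot, y to its left, z up, the work surface at z = 0. Lengths are in m, angles in rad, forces in N, time in s.
With the tool pointing down it reaches from about 0.375 to 0.975 m from the base axis. Payload 3.8 kg.
Tool frame: the origin (TCP) lies where the fingers leave the gripper's body, on its centre line; the fingertips stand 73 mm ahead of it and the grasp point (between the pads) lies 54 mm ahead of it (nose_length is the distance from the TCP to the fingertips, in m); z points along the fingers, y is the line along which they close (so a half turn about z gives the same grasp; the last joint's range is limited). The gripper opens to 85 mm and grips with 20 to 120 N. Pads are 22 mm wide; open, the fingers measure 114 mm over their backs; the gripper's body (76 mm by 85 mm) begins 54 mm behind the grasp point. The pads swing forward as they close: fully open they stand 13 mm farther back than shut.
Start: joints at [-1.348, 0.264, 1.604, -0, 1.274, -0.037], TCP at [0.173, -0.652, 0.304] pointing down, gripper open.
Joint ranges: [-2.63, 2.63], [-0.94, 2.18], [0.31, 2.57], [-1.31, 4.45], [0, 2.66], [-2.55, 2.55]. Speed limits (rad/s): [2.57, 2.57, 3.14, 3.14, 3.14, 3.14].

## Interface

Orientations are given as a rotation vector (axis times angle).
In Python, from workcell import read_state, read_camera, calibration, finish_job, look_for, cut_out, tip_of, nose_length gives the robot as it stands.
- The arm moves only by the tool step_arm, never from a script. Its argument "targets" is a list of rows, each a list of 3 entries, a list of its own where there are three numbers: the turn, a rotation vector about the tool's x, y, z in rad, then the shift along the tool's x, y, z in mm, then the finger opening in mm, from 0 to 85.4. In form: [[[ax, ay, az], [x, y, z], grip], ...]. A call has 1 to 5 rows; each row shifts and turns the commanded pose from where the row before left it, along the tool's axes as they then stand; what a row does not reach is not made up. A row lasts 1/12 s, in which the tool goes at most 41.7 mm and 7.16 degrees, less where a joint would pass 70% of its speed; a pose out of reach is approached as far as the arm can. A call with a gripper value outside its range is refused whole. The fingers move at their own pace and stop on an object; "grip_force" is the grip in N (left out, the last holds). Time passes only in rows, so rows that do not move let the fingers close. It gives the time, the measured TCP pose, the force, the opening and the grip force at its end, in the units of the state.
- read_state(): the state, without advancing time (a new reading comes with each control period).
- read_camera(name): name is "scene" or "top"; returns the picture (420x560x3 uint8, red, green, blue); there is no depth.
- calibration(name): a dict with "camera_matrix" (3x3 intrinsics, pixels), "dist_coeffs" ([k1, k2, p1, p2, k3] as OpenCV has them; the pictures are not rectified), "R" (3x3) and "t" (3): a world point X has camera coordinates R X + t. Camera axes: x right, y down, z forward; pixel columns grow to the right and rows downward; lengths in m; the calibration is good to about 2 mm. A picture is of the moment at which its call begins. calibration takes no time and is no camera call.
- finish_job(): hands the job in; it is judged then, once.
Trained networks look in the newest picture that a camera, given by its name, has taken for a name from the list of things; names that differ only in an ending like _2 or _b are one class to them, and where a whole thing is asked for, a point or a joint stands for the part that bears it (a point fixed in the world has none). Each returns a list of dicts, best first, with "score" (0 to 1); they miss things now and then, are a little off and sometimes report something else, mostly with a low value. They report only what shows in the picture. A call takes as long as a camera call. They do not tell look-alikes from the thing itself.
- look_for(camera, query): "extent" ([left, top, right, bottom] in pixels, round what is visible of it).
- cut_out(camera, query): "region" (420x560 bool, what is visible of it) and "extent" ([left, top, right, bottom] in pixels, round what is visible of it).
- tip_of(camera, query): "at" ([row, column] in pixels: a listed point, or the origin of a listed thing).
The state is a dict: "time": time; "q": joint angles; "joint_vel": joint speeds; "joint_torque": joint torques, N m; "tool_pos": TCP position; "tcp_rot": TCP orientation; "wrist_force": force on the tool from outside, world axes, zero at the start; "torque": the same for the moment, N m; "width": opening from 0.0 (shut) to 1.0 (fully open); "grip_force": force on a finger pad.
Only numpy, scipy, OpenCV 4.12 (cv2) and the standard library are available. Lean on these libraries where they do the work, as an engineer would, in place of code of your own. Each camera call takes 0.05 s, during which the arm holds its last target. There are 200 camera calls.

## Task

Lower the loose wooden pressing block gently onto the pile of spruce blanks in the gluing press, centred and square with it, and let go. Then wind the crank clockwise (seen from the crank's end), whole turns as needed, until the cross hole in the screw's boss stands upright exactly over the hole in the saddle below, and push the steel locking pin from the rack fully home through both, leaving block, screw and pin in place. Do not disturb the other things on the bench.

Things in the scene. Friction and masses are not known exactly. Their poses are not given: they have to be found in the camera images.
- press: Low gluing press, fixed: bed 110 mm wide (x), 18 thick, y -90 to 168 mm. Origin on the bench below the pin line; z up; y level along the screw, from crank (-y) to pile (+y). Screw axis at x 0, z 90 mm. Along y: crank in free air beyond the bed's end; nut block (y -72 to -46, 112 high); boss over saddle block (y -20 to 20, 68 high); sliding jaw (110 high); pile; fixed jaw (y 150 to 168, 108 high).
- saddle (a point): Centre of the mouth of the saddle's vertical hole (13 mm wide, chamfered, 40 mm deep), on the saddle's top, 68 mm above the bench at the press's x = y = 0; axes as the press. The pin must end in this hole, through the boss above it.
- bed (a point): Point on the bed's top, 18 mm above the bench, below the middle of the pile (the press's x 0, y 105 mm); axes as the press. The pile of spruce blanks, 86 by 84 mm, is fast; its level top lies 63 to 108 mm above the bench, different each time: see it or feel it. Room between the jaws: 100 mm or more before winding, 90 mm once wound up.
- screw (a joint): Angle of the screw, rad, over several turns: 0 is lined up for the pin, crank arm straight up, boss over the saddle's hole. Starts between -14 and -7.5; grows when wound clockwise seen from the crank's end (right-handed about the press's +y). Each turn moves screw, boss, crank and sliding jaw 10 mm along +y. Turns stiffly (0.06 N m, 1.5 N at the handle) and stays where left.
- boss (a point): Centre of the screw's boss, on the screw's axis: a steel block 26 mm wide, 28 along the axis, 30 high when lined up, with a chamfered 13 mm cross hole right through (along this point's z, which is up when lined up). It lies at the press's x 0, y = 10 mm * screw / (2 pi), z 90 mm; lined up, its top is 105 mm above the bench.
- crank_grip (a point): Grip point on the crank's handle, a round wooden sleeve 16 mm thick, 82 long, parallel to the screw, spinning freely; the point is on its axis, 55 mm out from the crank's arm. In the press's frame it lies at x = 45 mm * sin(screw), y = -147 mm + 10 mm * screw / (2 pi), z = 90 mm + 45 mm * cos(screw). Its x and z axes spin with the sleeve.
- caul_grip (a point): Loose wooden pressing block (0.3 to 0.6 kg): base 90 (its x) by 76 (its y) by 22 mm, with an upright grip bar 22 mm thick (x), 56 long (y) and 42 high on the middle of its top. The point is inside the bar, on the block's middle, 45 mm above its underside; z up. On the pile its y must run along the press's y, either way round.
- pin_grip (a point): Loose steel locking pin (70 g), upright in the rack: tapered tip, shank 9 mm thick, flange 26 wide and 5 thick with its underside 70 mm above the tip, plain round head 20 mm thick, 44 high. The point is the head's centre: 97 mm above the tip, 27 above the flange's underside; z along the pin, up. Fully home, flange on the boss, it is 64 mm above saddle.
- rack: Fixed wooden rack block, 46 (its x) by 130 (its y) by 76 mm high, with three through holes at its y = -42, 0 and +42 mm that hold the pin, the awl and the reamer in any order, flange or shoulder on its top; origin at the centre of its underside.
- awl: Awl with a dark wooden bulb handle, standing in the rack, its handle 50 mm high above the rack; a bystander; origin at its tip.
- reamer: Reamer with a dark wooden crossbar 42 by 12 by 12 mm on top, standing in the rack, its handle 24 mm high above the rack; a bystander; origin at its tip.
- bottle: Amber bottle, 52 mm wide and 140 mm high; a bystander to be left alone; origin at the centre of its underside
- varnish: Amber bottle, 48 mm wide and 110 mm high; a bystander to be left alone; origin at the centre of its underside
- jar: Glass jar, 56 mm wide and 75 mm high; a bystander to be left alone; origin at the centre of its underside
- spool: Wooden spool clamp, 36 mm wide and 70 mm high; a bystander to be left alone; origin at the centre of its underside
- spool2: Another such spool clamp, 36 mm wide and 70 mm high; a bystander to be left alone; origin at the centre of its underside
- plane: Small brass hand plane, 36 by 85 mm, 54 mm high; a bystander to be left alone; origin at the centre of its underside
- gluepot: Small open copper glue pot, 72 mm wide and 70 mm high; a bystander to be left alone; origin at the centre of its underside
There are look-alikes about, which are no part of the job. What is shaped like the part that bears caul_grip but pink is not meant.

How it is judged:
On the way, in this order (a step that is already met when the one before it is completed fails the run):
1. the pressing block lies flat on the pile, centred and square, let go (horizontal distance between caul_grip and bed below 0.014 m and angle between the y axis of caul_grip and the y axis of bed, either way round below 0.16 rad and angle between caul_grip's own z axis and vertical below 0.06 rad and contact force between caul and press above 0.8 N and contact force between caul and the fingers below 0.1 N), for 0.2 s.
2. the screw is wound until its cross hole stands over the saddle's hole (value of joint screw between -0.2 and 0.2 rad), for 0.2 s.
At the end, for the whole second after the job is handed in: The block rests level on the pile (0.06 rad), within 14 mm of its middle and 0.16 rad of square; the screw is within 0.2 rad of 0; the pin stands still through boss and saddle, upright (0.12 rad), its head's centre at most 68 mm above the saddle's top and within 8 mm of the hole's axis (all of step 2 and horizontal distance between caul_grip and bed below 0.014 m and angle between the y axis of caul_grip and the y axis of bed, either way round below 0.16 rad and angle between caul_grip's own z axis and vertical below 0.06 rad and contact force between caul and press above 0.8 N and z of pin_grip in the frame of saddle below 0.068 m and horizontal distance between pin_grip and saddle below 0.008 m and angle between pin_grip's own z axis and vertical below 0.12 rad and linear speed of each of pin, caul below 0.02 m/s); the robot touches nothing.
It fails at once if a bystander is shoved more than 30 mm or knocked over (distance of any of bottle, varnish, jar, spool, spool2, plane, gluepot, awl, reamer from where it was at the start of the episode above 0.03 m or angle between any of bottle, varnish, jar, spool, spool2, plane, gluepot, awl, reamer's own z axis and vertical above 0.4 rad).
It fails at once if the pressing block is let fall (from about 9 mm or more) (linear speed of caul above 0.42 m/s and contact force between caul and the fingers below 0.2 N).
It fails at once if the pressing block is rammed onto the press (over 80 N) (contact force between caul and press above 80 N).
It also fails if it takes over 72 s, if anything falls off the work surface, if the arm or the gripper's body presses on something with over 40 N, if the wrist force passes 120 N, or if a joint passes its speed limit or range.

## Working session

There is one attempt and no reset: what is moved stays moved. The work goes in short steps, Python scripts to look and compute and a tool call to move; the robot and the scene stay as the last step left them, time stands still between calls to the robot, and variables do not carry over. Pictures are saved under pics/ and viewed, at most 10 in all, crops included, and the job is handed in when it is done.

Besides the shell and the picture viewer there is one more tool, called after "Request:" in YAML: its name, and indented under it one key for each argument. step_arm: Moves the arm, as the interface text tells. Its arguments: {"type":"object","properties":{"targets":{"type":"array","items":{"type":"array"}},"grip_force":{"type":"number"}},"required":["targets"]}

```bash
mkdir -p pics; ls; cat > a.py <<'E'
from workcell import *
import cv2,numpy as np,json
for n in("scene","top"):
    im=read_camera(n);cv2.imwrite(f"pics/{n}0.png",im[:,:,::-1])
    for q in("press","saddle","bed","boss","crank_grip","caul_grip","pin_grip","rack","awl","reamer"):
        print(n,q,[(np.round(d["at"]).astype(int).tolist(),round(d["score"],2)) for d in tip_of(n,q)[:3]])
    print({k:np.round(v,3).tolist() for k,v in calibration(n).items()})
print(read_state())
E
python3 a.py
```

```text
pics
scene press [([220, 253], 0.73)]
scene saddle [([202, 252], 0.96), ([220, 254], 0.57), ([294, 374], 0.52)]
scene bed [([166, 231], 0.73), ([243, 272], 0.68), ([330, 326], 0.4)]
scene boss [([194, 249], 0.62)]
scene crank_grip [([166, 232], 0.57)]
scene caul_grip [([334, 253], 0.97), ([327, 330], 0.86), ([239, 449], 0.7)]
scene pin_grip [([268, 379], 0.61), ([158, 229], 0.5)]
scene rack [([296, 371], 0.88)]
scene awl [([292, 224], 0.63)]
scene reamer [([242, 270], 0.29)]
{'camera_matrix': [[533.275, 0.0, 286.616], [0.0, 533.275, 205.129], [0.0, 0.0, 1.0]], 'dist_coeffs': [0.042, 0.0, 0.0, 0.0, 0.0], 'R': [[-0.77, 0.637, 0.018], [0.435, 0.546, -0.716], [-0.466, -0.544, -0.698]], 't': [0.363, -0.145, 1.653]}
top press [([192, 314], 0.92)]
top saddle [([185, 316], 0.91)]
top bed [([182, 276], 0.8)]
top boss [([181, 319], 0.83)]
top crank_grip [([204, 371], 0.75), ([242, 238], 0.29)]
top caul_grip [([152, 182], 0.96), ([301, 169], 0.86), ([115, 206], 0.74)]
top pin_grip [([207, 175], 0.67), ([185, 278], 0.26)]
top rack [([216, 185], 0.61), ([126, 264], 0.6), ([185, 276], 0.17)]
top a
[... 304 characters left out ...]
 't': [0.041, 0.481, 1.193]}
{'time': 1.1, 'q': array([-1.34789421e+00,  2.63910981e-01,  1.60402260e+00,  2.55949507e-05,
        1.27374643e+00, -3.68724418e-02]), 'joint_vel': array([0.00076987, 0.00108086, 0.00101855, 0.00041349, 0.00048421,
       0.0011123 ]), 'joint_torque': array([ 7.39533652e-05, -5.15082335e+01, -3.67731535e+01, -5.01193335e-05,
        8.75564710e-04,  4.39147982e-06]), 'tool_pos': array([ 0.17339913, -0.65232036,  0.30386009]), 'tcp_rot': array([-3.11504246e+00, -4.06883295e-01, -2.55299819e-05]), 'wrist_force': array([ 0.04388036, -0.34367398,  0.18392784]), 'torque': array([ 0.01654864,  0.00049794, -0.02211937]), 'grip_force': 0.0, 'width': 0.9963402693535409}
```

```bash
python3 -c "
import cv2
a=cv2.imread('pics/scene0.png');b=cv2.imread('pics/top0.png')
cv2.imwrite('pics/s1.png',cv2.resize(a[110:380,190:550],(800,600)))
cv2.imwrite('pics/t1.png',cv2.resize(b[80:335,110:450],(800,600)))"
```

```text
(no output)
```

View pics/s1.png

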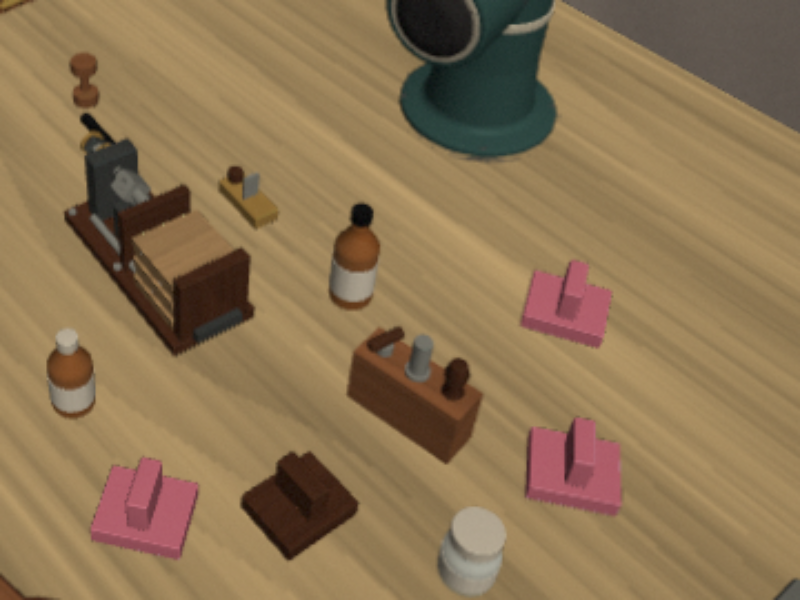

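View pics/t1.png

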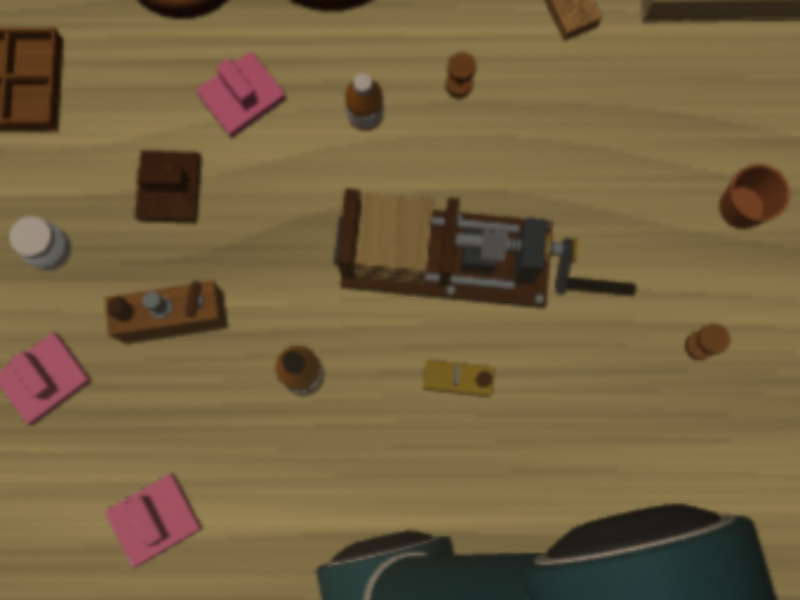

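The pressing block is the dark brown one, at scene (col 325, row 330) and top (182, 152). The three pink ones, scene (253, 334), (449, 239) and (448, 318), are look-alikes because of their colour. The pin is the grey head at scene (379, 268) and top (175, 207). Next are enlarged crops to confirm this and pick out corners.

```bash
cat > h.py <<'E'
from workcell import *
import cv2,numpy as np
from scipy.optimize import least_squares
C={n:calibration(n) for n in("scene","top")}
def proj(n,P):
    c=C[n];r,_=cv2.Rodrigues(np.array(c["R"]))
    return cv2.projectPoints(np.atleast_2d(P).astype(float),r,np.array(c["t"]),np.array(c["camera_matrix"]),np.array(c["dist_coeffs"]))[0][:,0]
def tri(ps,pt):  # (col,row) in scene, top
    f=lambda X:np.r_[proj("scene",X)[0]-ps,proj("top",X)[0]-pt]
    s=least_squares(f,[.6,0,.1]);return s.x,np.abs(s.fun).max()
def atz(n,p,z):
    return np.r_[least_squares(lambda X:proj(n,[X[0],X[1],z])[0]-p,[.6,0]).x,z]
E
python3 - <<'E'
from h import *
print("pin",tri((379,268),(175,207)));print("caul",tri((327,327)[::1] if 0 else (330,327),(182,152)))
print("boss",tri((249,194),(319,181)));print("crank",tri((232,166),(371,204)))
a=cv2.imread('pics/scene0.png');b=cv2.imread('pics/top0.png')
def g(im,r0,r1,c0,c1,k):
    o=cv2.resize(im[r0:r1,c0:c1],None,fx=k,fy=k,interpolation=cv2.INTER_CUBIC)
    for c in range(c0,c1):
        if c%10==0: cv2.putText(o,str(c),((c-c0)*k,8),0,.3,(0,255,255),1);o[10:16,(c-c0)*k]=(0,255,255)
    for r in range(r0,r1):
        if r%10==0: cv2.putText(o,str(r),(0,(r-r0)*k+4),0,.3,(0,255,255),1);o[(r-r0)*k,22:30]=(0,255,255)
    return o
cv2.imwrite('pics/p1.png',g(a,155,275,210,310,5))
cv2.imwrite('pics/p2.png',g(b,150,220,245,385,5))
x=g(a,250,370,285,415,4);y=g(b,135,235,145,215,5)
H=max(x.shape[0],y.shape[0]);x,y=[cv2.copyMakeBorder(i,0,H-i.shape[0],0,0,0) for i in(x,y)]
o=np.hstack([x,y]);s=min(1,800/o.shape[1]);print(o.shape);cv2.imwrite('pics/p3.png',cv2.resize(o,None,fx=s,fy=s))
E
```

```text
pin (array([0.46121292, 0.3062106 , 0.11478334]), np.float64(0.3856790520946447))
caul (array([0.62592086, 0.3176813 , 0.0550086 ]), np.float64(4.308294154366877))
boss (array([ 0.53355779, -0.08446598,  0.09800637]), np.float64(0.8916914840882555))
crank (array([ 0.47776779, -0.23538205,  0.06242861]), np.float64(0.5218645452382873))
(500, 870, 3)
```

View pics/p1.png

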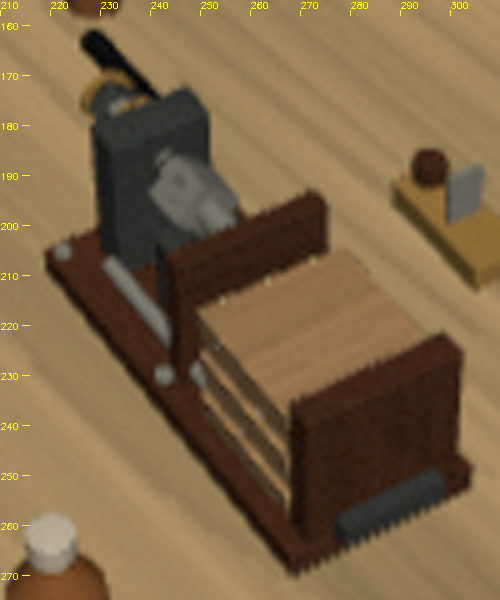

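View pics/p2.png

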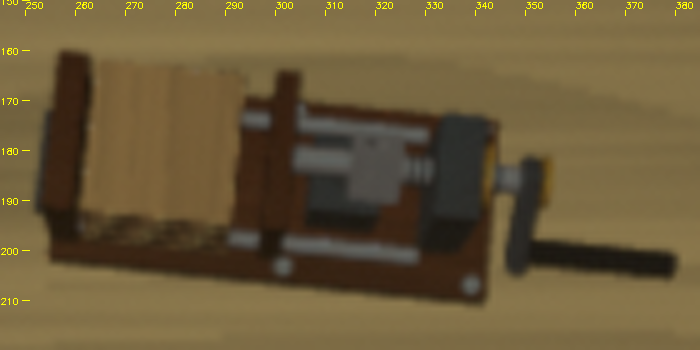

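View pics/p3.png

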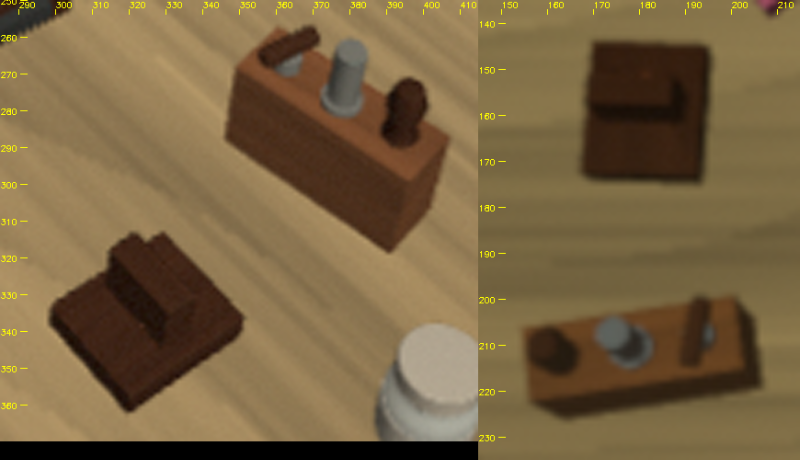

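The crops confirm that the brown block at scene (325, 333), top (182, 160) is the caul. The pin head top is at scene (380, 263), top (174, 207), with the awl and reamer on either side of it. The press corners are readable in both crops, so I'll fit poses from them.

```bash
cat > fit.py <<'E'
from h import *
def R2(a): return np.array([[np.cos(a),-np.sin(a)],[np.sin(a),np.cos(a)]])
def W(p,L): # p=x,y,yaw ; L local pts
    L=np.atleast_2d(L).astype(float);return np.c_[(R2(p[2])@L[:,:2].T).T+p[:2],L[:,2]]
# name,camera,localfun(params h,wj,wn),pix
def obs(h,wj,wn):
    m=1e-3
    S=[([55,-90,18],(219.2,205.4)),([55,168,0],(269.4,270)),([-55,168,0],(304,252.4)),([wj,168,108],(270.6,237)),([-wj,168,108],(302.4,226.6)),
       ([wn,-46,112],(230.6,182.6)),([-wn,-46,112],(251.4,176.4)),([-wn,-72,112],(247,172.6)),([43,63,h],(249.4,217)),([-43,147,h],(296,221.6))]
    T=[([43,63,h],(293.4,164.4)),([-43,63,h],(291.4,194.4)),([-55,168,18],(255,202.4)),([-55,-90,18],(342,210)),([55,-90,18],(344.4,174.4)),
       ([wj,168,108],(257,160.4)),([wj,150,108],(263,161)),([-wj,150,108],(260.6,192.4)),([-wj,168,108],(253.6,192)),
       ([wn,-46,112],(333.6,173.4)),([wn,-72,112],(343,173.4)),([-wn,-46,112],(331.6,189)),([-wn,-72,112],(340.6,189.4))]
    return S,T
def res(v):
    p=v[:3];S,T=obs(*(v[3:]*1000));r=[]
    for n,o in(("scene",S),("top",T)):
        r.append(proj(n,W(p,np.array([a for a,_ in o])/1000))-np.array([b for _,b in o])+.4)
    return np.vstack(r).ravel()
s=least_squares(res,[.54,-.08,-.1,.08,.05,.03],loss="soft_l1");P=s.x[:3]
if __name__=="__main__":
    print("press x y yaw h wj wn",s.x.round(4));print(res(s.x).reshape(-1,2).round(1).tolist())
    # crank
    c=[]
    for n in("scene","top"):
        for q in("crank_grip","boss"):
            read_camera(n);c.append((n,q,[ (d["at"],d["score"]) for d in tip_of(n,q)[:2]]))
    print(c)
    f=lambda t,n:proj(n,W(P,[.045*np.sin(t),-.147+.01*t/2/np.pi,.09+.045*np.cos(t)]))[0]
    for t in np.arange(-14,-7.4,.5): print(t,f(t,"scene").round(1),f(t,"top").round(1), end=" ; ")
    # caul by silhouette
    masks={}
    for n,px in(("scene",(327,333)),("top",(182,160))):
        read_camera(n);ds=cut_out(n,"caul_grip")
        ds=[d for d in ds if d["region"][px[1]-3:px[1]+4,px[0]-3:px[0]+4].any()]
        masks[n]=ds[0]["region"];print(n,ds[0]["score"],ds[0]["extent"])
    def box(x0,y0,z0,z1): return np.array([[a,b,z] for a in(-x0,x0) for b in(-y0,y0) for z in(z0,z1)])
    def cost(v,K=4):
        t=0
        for n in masks:
            m=cv2.resize(masks[n].astype(np.uint8),None,fx=K,fy=K,interpolation=cv2.INTER_NEAREST)>0
            o=np.zeros(m.shape,np.uint8)
            for b in(box(.045,.038,0,.022),box(.011,.028,.022,.064)):
                cv2.fillConvexPoly(o,cv2.convexHull(((proj(n,W(v,b))+.5)*K).round().astype(np.int32)),1)
            o=o>0;t+=1-(o&m).sum()/(o|m).sum()
        return t
    from scipy.optimize import minimize
    best=min((minimize(cost,[.626,.318,a],method="Nelder-Mead",options=dict(initial_simplex=[[.626,.318,a],[.64,.318,a],[.626,.33,a],[.626,.318,a+.15]])) for a in(-.2,0,.2)),key=lambda r:r.fun)
    print("caul",best.x.round(4),best.fun)
    print("pin top",tri((379.8,262.6),(174,206.3)),"flange",tri((377.6,276.8),(177.6,210)))
    for n,p,z in(("scene",(379.8,262.6),.125),("top",(174,206.3),.125),("scene",(377.6,276.8),.081),("top",(177.6,210),.081)): print(n,atz(n,p,z).round(4))
E
python3 fit.py
```

```text
press x y yaw h wj wn [ 0.5326 -0.0759 -0.1004  0.103   0.0447  0.0278]
[[-1.7, 0.2], [-1.5, 1.7], [0.1, 0.9], [0.7, 3.9], [0.0, -0.7], [1.7, 3.0], [-0.7, 1.5], [-1.4, -0.1], [-0.4, -1.6], [0.9, 0.7], [0.9, 0.6], [0.2, 0.7], [-0.4, -0.2], [0.7, 0.2], [0.7, -0.5], [-0.4, 0.1], [0.1, 0.1], [-0.8, 0.1], [-0.4, -0.1], [-0.1, -0.5], [0.0, 0.3], [0.5, 3.6], [1.1, 4.0]]
[('scene', 'crank_grip', [([156.9, 227.2], 0.62), ([168.0, 230.4], 0.56)]), ('scene', 'boss', [([191.9, 251.8], 0.75), ([292.7, 372.1], 0.21)]), ('top', 'crank_grip', [([204.1, 370.3], 0.49)]), ('top', 'boss', [([180.8, 319.3], 0.72)])]
-14.0 [232.8 155.2] [375.7 203.5] ; -13.5 [229.9 150.6] [377.3 198.9] ; -13.0 [224.3 148.8] [378.5 191.5] ; -12.5 [217.2 150.5] [378.9 183.1] ; -12.0 [210.7 155.3] [378.4 176.1] ; -11.5 [206.3 162. ] [377.  172.3] ; -11.0 [205.3 168.9] [375.1 172.4] ; -10.5 [207.9 174.4] [373.1 176.3] ; -10.0 [213.3 177. ] [371.3 182.8] ; -9.5 [220.3 176.4] [370.1 190.5] ; -9.0 [227.1 172.8] [369.7 197.6] ; -8.5 [232.3 167.1] [370.2 202.6] ; -8.0 [234.8 160.6] [371.2 204.1] ; -7.5 [233.8 154.8] [372.7 201.6] ; scene 0.73 [297.9, 313.7, 350.0, 359.8]
top 0.81 [169.6, 142.8, 199.9, 176.5]
caul [ 0.6269  0.315  -0.0613] 0.1488341383388373
pin top (array([0.46008651, 0.30474255, 0.13128173]), np.float64(0.2993034018605272)) flange (array([0.4592661 , 0.30641111, 0.08191848]), np.float64(0.3061303365906838))
scene [0.4551 0.3022 0.125 ]
top [0.4619 0.3055 0.125 ]
scene [0.4582 0.3065 0.081 ]
top [0.4601 0.3058 0.081 ]
```

```bash
cat > plan.py <<'E'
from workcell import *
import numpy as np,sys
from scipy.spatial.transform import Rotation as Ro
def plan(pos,yaw,step=40,n=None,tilt=True):
    s=read_state();R0=Ro.from_rotvec(s["tcp_rot"]);p0=np.array(s["tool_pos"])
    Rt=Ro.from_euler("z",yaw)*Ro.from_rotvec([np.pi,0,0])
    w=(R0.inv()*Rt).as_rotvec();d=(np.array(pos)-p0)*1000
    k=n or max(1,int(np.ceil(max(np.linalg.norm(d)/step,np.linalg.norm(w)/.12))))
    print("n",k,"t",round(s["time"],2),"F",np.round(s["wrist_force"],1),"width",round(s["width"]*85.4,1),"yaw",round(R0.as_euler("xyz")[2],3),"pos",p0.round(4))
    R=R0;rows=[]
    for i in range(k):
        rows.append([(w/k).round(3).tolist(),R.inv().apply(d/k).round(1).tolist()]);R=R*Ro.from_rotvec(w/k)
    if np.linalg.norm(w)<.01: rows=rows[:1]
    for r in rows: print(r)
if __name__=="__main__":
    a=list(map(float,sys.argv[1:]));plan(a[:3],a[3],n=int(a[4]) if len(a)>4 else None)
E
python3 -c "
from workcell import nose_length;print(nose_length if not callable(nose_length) else nose_length())"
python3 plan.py .627 .315 .26 1.51 30
python3 - <<'E'
from fit import *
im=cv2.imread('pics/top0.png').astype(int);sc=cv2.imread('pics/scene0.png').astype(int)
print("dark px",im[160,182],im[185,182],sc[333,327],sc[345,300])
for t in(-8.4,-8.2,-8): print([proj(n,W(P,[0,.01*t/2/np.pi,.09])).round(1) for n in C])
E
```

```text
0.0726
n 30 t 1.7 F [-0.7  0.3 -0.2] width 85.3 yaw 0.26 pos [ 0.1734 -0.6524  0.3039]
[[0.0, 0.0, -0.042], [22.9, -27.3, 1.5]]
[[0.0, 0.0, -0.042], [24.0, -26.3, 1.5]]
[[0.0, 0.0, -0.042], [25.1, -25.3, 1.5]]
[[0.0, 0.0, -0.042], [26.1, -24.2, 1.5]]
[[0.0, 0.0, -0.042], [27.1, -23.1, 1.5]]
[[0.0, 0.0, -0.042], [28.0, -22.0, 1.5]]
[[0.0, 0.0, -0.042], [28.9, -20.8, 1.5]]
[[0.0, 0.0, -0.042], [29.8, -19.5, 1.5]]
[[0.0, 0.0, -0.042], [30.6, -18.3, 1.5]]
[[0.0, 0.0, -0.042], [31.3, -17.0, 1.5]]
[[0.0, 0.0, -0.042], [32.0, -15.7, 1.5]]
[[0.0, 0.0, -0.042], [32.6, -14.3, 1.5]]
[[0.0, 0.0, -0.042], [33.2, -13.0, 1.5]]
[[0.0, 0.0, -0.042], [33.7, -11.6, 1.5]]
[[0.0, 0.0, -0.042], [34.1, -10.2, 1.5]]
[[0.0, 0.0, -0.042], [34.5, -8.7, 1.5]]
[[0.0, 0.0, -0.042], [34.9, -7.3, 1.5]]
[[0.0, 0.0, -0.042], [35.1, -5.8, 1.5]]
[[0.0, 0.0, -0.042], [35.3, -4.3, 1.5]]
[[0.0, 0.0, -0.042], [35.5, -2.9, 1.5]]
[[0.0, 0.0, -0.042], [35.6, -1.4, 1.5]]
[[0.0, 0.0, -0.042], [35.6, 0.1, 1.5]]
[[0.0, 0.0, -0.042], [35.6, 1.6, 1.5]]
[[0.0, 0.0, -0.042], [35.5, 3.1, 1.5]]
[[0.0, 0.0, -0.042], [35.3, 4.5, 1.5]]
[[0.0, 0.0, -0.042], [35.1, 6.0, 1.5]]
[[0.0, 0.0, -0.042], [34.8, 7.5, 1.5]]
[[0.0, 0.0, -0.042], [34.5, 8.9, 1.5]]
[[0.0, 0.0, -0.042], [34.1, 10.3, 1.5]]
[[0.0, 0.0, -0.042], [33.6, 11.7, 1.5]]
dark px [12 19 30] [ 63  98 113] [ 8 17 33] [ 97 141 168]
[array([[247.8, 194.6]]), array([[319.7, 183.2]])]
[array([[247.9, 194.7]]), array([[319.6, 183.2]])]
[array([[248. , 194.8]]), array([[319.5, 183.2]])]
```

Request:
step_arm:
  targets:
    - [[0,0,-0.042],[23,-27,1.5],85]
    - [[0,0,-0.042],[24,-26,1.5],85]
    - [[0,0,-0.042],[25,-25,1.5],85]
    - [[0,0,-0.042],[26,-24,1.5],85]
    - [[0,0,-0.042],[27,-23,1.5],85]

```text
time: 2.12
tool_pos: [0.2494, -0.4909, 0.2963]
tcp_rot: [3.055, 0.733, 0.0]
wrist_force: [0.2, 0.8, 0.3]
width: 0.992
grip_force: 0.0
```

Request:
step_arm:
  targets:
    - [[0,0,-0.042],[28,-22,1.5],85]
    - [[0,0,-0.042],[29,-21,1.5],85]
    - [[0,0,-0.042],[30,-19.5,1.5],85]
    - [[0,0,-0.042],[30.5,-18,1.5],85]
    - [[0,0,-0.042],[31,-17,1.5],85]

```text
time: 2.53
tool_pos: [0.3246, -0.3294, 0.2891]
tcp_rot: [2.96, 1.05, 0.001]
wrist_force: [0.9, -0.8, 0.7]
width: 0.995
grip_force: 0.0
```

Request:
step_arm:
  targets:
    - [[0,0,-0.042],[32,-15.5,1.5],85]
    - [[0,0,-0.042],[32.5,-14.5,1.5],85]
    - [[0,0,-0.042],[33,-13,1.5],85]
    - [[0,0,-0.042],[33.5,-11.5,1.5],85]
    - [[0,0,-0.042],[34,-10,1.5],85]

```text
time: 2.95
tool_pos: [0.3993, -0.1684, 0.2817]
tcp_rot: [2.834, 1.354, 0.001]
wrist_force: [-0.3, -0.0, 0.3]
width: 0.994
grip_force: 0.0
```

Request:
step_arm:
  targets:
    - [[0,0,-0.042],[34.5,-8.5,1.5],85]
    - [[0,0,-0.042],[35,-7.5,1.5],85]
    - [[0,0,-0.042],[35,-6,1.5],85]
    - [[0,0,-0.042],[35.5,-4.5,1.5],85]
    - [[0,0,-0.042],[35.5,-3,1.5],85]

```text
time: 3.37
tool_pos: [0.4738, -0.0062, 0.2742]
tcp_rot: [2.676, 1.645, 0.001]
wrist_force: [0.6, -0.5, 0.8]
width: 0.995
grip_force: 0.0
```

Request:
step_arm:
  targets:
    - [[0,0,-0.042],[35.5,-1.5,1.5],85]
    - [[0,0,-0.042],[35.5,0,1.5],85]
    - [[0,0,-0.042],[35.5,1.5,1.5],85]
    - [[0,0,-0.042],[35.5,3,1.5],85]
    - [[0,0,-0.042],[35.5,4.5,1.5],85]

```text
time: 3.78
tool_pos: [0.5478, 0.1557, 0.2665]
tcp_rot: [2.489, 1.916, 0.001]
wrist_force: [0.6, -1.3, 0.1]
width: 0.997
grip_force: 0.0
```

Request:
step_arm:
  targets:
    - [[0,0,-0.042],[35,6,1.5],85]
    - [[0,0,-0.042],[35,7.5,1.5],85]
    - [[0,0,-0.042],[34.5,9,1.5],85]
    - [[0,0,-0.042],[34,10,1.5],85]
    - [[0,0,-0.042],[33.5,11.5,1.5],85]

```text
time: 4.2
tool_pos: [0.6216, 0.3174, 0.2587]
tcp_rot: [2.275, 2.167, -0.0]
wrist_force: [0.5, -1.5, -0.4]
width: 0.996
grip_force: 0.0
```

```bash
cat > ref.py <<'E'
from fit import *
from scipy.optimize import minimize
def box(x0,y0,z0,z1): return np.array([[a,b,z] for a in(-x0,x0) for b in(-y0,y0) for z in(z0,z1)])
ms={}
for n,px in(("scene",(327,340)),("top",(182,165))):
    im=cv2.imread(f"pics/{n}0.png");m=(im[:,:,2]<(75 if n=="scene" else 62)).astype(np.uint8)
    k,l,st,_=cv2.connectedComponentsWithStats(m);ms[n]=l==l[px[1],px[0]];print(n,st[l[px[1],px[0]]])
def cost(v,K=4):
    t=0
    for n in ms:
        m=cv2.resize(ms[n].astype(np.uint8),None,fx=K,fy=K,interpolation=cv2.INTER_NEAREST)>0
        o=np.zeros(m.shape,np.uint8)
        for b in(box(.045,.038,0,.022),box(.011,.028,.022,.064)):
            cv2.fillConvexPoly(o,cv2.convexHull(((proj(n,W(v,b))+.5)*K).round().astype(np.int32)),1)
        o=o>0;t+=1-(o&m).sum()/(o|m).sum()
    return t
b=min((minimize(cost,[.626,.316,a],method="Nelder-Mead",options=dict(initial_simplex=[[.626,.316,a],[.636,.316,a],[.626,.326,a],[.626,.316,a+.1]])) for a in(-.2,-.05,.1)),key=lambda r:r.fun)
print("caul",b.x.round(4),b.fun)
E
python3 ref.py
python3 - <<'E'
from fit import *
# alternatives: press fit dropping the doubtful nut-block picks
print(s.x)
a=cv2.imread('pics/scene0.png');t=cv2.imread('pics/top0.png');K=5;o=[]
for n,im,(r0,r1,c0,c1) in(("scene",a,(155,275,210,310)),("top",t,(150,220,245,345))):
    q=cv2.resize(im[r0:r1,c0:c1],None,fx=4,fy=4,interpolation=cv2.INTER_CUBIC)
    def poly(L,col):
        p=((proj(n,W(P,np.array(L)/1000))-[c0,r0]+.5)*4).round().astype(np.int32);cv2.polylines(q,[p],True,col,1)
    h=s.x[3]*1000
    for z in(0,18): poly([[55,-90,z],[55,168,z],[-55,168,z],[-55,-90,z]],(0,255,255))
    poly([[43,63,h],[43,147,h],[-43,147,h],[-43,63,h]],(0,255,0))
    for y in(150,168): poly([[48,y,18],[48,y,108],[-48,y,108],[-48,y,18]],(255,0,255))
    for y in(-72,-46): poly([[22,y,18],[22,y,112],[-22,y,112],[-22,y,18]],(255,255,0))
    o.append(cv2.copyMakeBorder(q,0,480-q.shape[0],0,0,0))
cv2.imwrite("pics/ov.png",np.hstack(o))
E
```

```text
scene [ 299  314   52   48 1439]
top [168 145  27  29 733]
caul [ 0.6266  0.3162 -0.0036] 0.22482422707758265
[ 0.53259369 -0.07586238 -0.10038911  0.1030355   0.04474559  0.02778794]
```

View pics/ov.png

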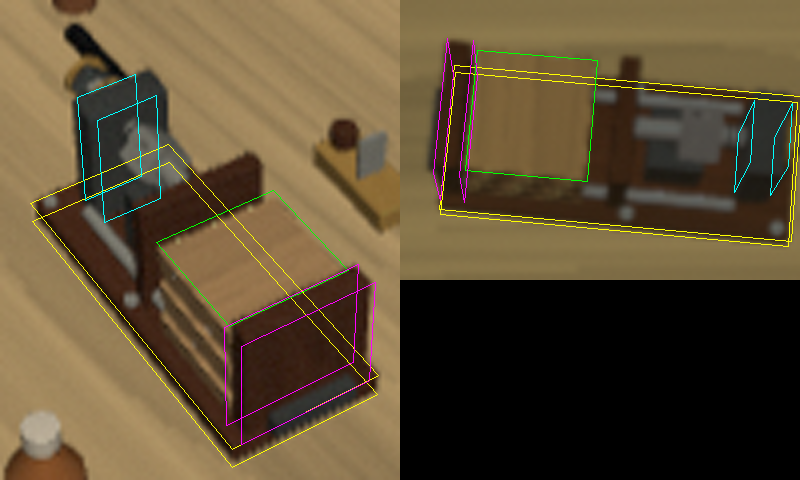

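```bash
python3 - <<'E'
s=open('fit.py').read()
s=s.replace("([wj,168,108],(270.6,237)),([-wj,168,108],(302.4,226.6))","([wj,150,108],(268,235)),([-wj,150,108],(299,221.6)),([-wj,168,108],(302.4,225.4)),([wn,-72,112],(228.4,178.6))")
s=s.replace(",([-wn,-46,112],(331.6,189)),([-wn,-72,112],(340.6,189.4))","").replace("def res(v):","def res(v,off=False):")
s=s.replace('''s=least''','''s=least''')
open('fit.py','w').write(s)
E
python3 - <<'E'
from fit import *
print(s.x.round(4));print(res(s.x).reshape(-1,2).round(1).tolist())
# allow constant pixel offset per camera (calibration error)
g=lambda v:(res(v[:6]).reshape(-1,2)+np.r_[[v[6:8]]*11,[v[8:10]]*11]).ravel()
S,T=obs(1,1,1);ns,nt=len(S),len(T)
g=lambda v:np.r_[(res(v[:6]).reshape(-1,2)+np.vstack([[v[6:8]]*ns,[v[8:10]]*nt])).ravel(),v[6:10]/1.0*1]
z=least_squares(g,np.r_[s.x,0,0,0,0],loss="soft_l1");print(z.x.round(4));print(g(z.x)[:-4].reshape(-1,2).round(1).tolist())
E
```

```text
[ 0.5313 -0.0761 -0.1029  0.1029  0.0445  0.0289]
[[-1.3, -0.1], [-1.3, 1.4], [0.3, 0.7], [-0.5, 0.8], [-0.6, -0.4], [0.2, 0.3], [-1.0, 1.3], [1.7, 2.9], [0.0, 1.1], [-0.6, -0.5], [-0.1, -1.9], [1.1, 0.6], [1.0, 1.0], [0.2, 1.1], [-0.3, 0.1], [0.7, 0.7], [0.8, -0.0], [-0.3, 0.5], [0.2, 0.5], [-0.7, 0.3], [-0.3, 0.1], [0.1, -0.4], [0.2, 0.4]]
[ 0.5312 -0.0765 -0.1031  0.1007  0.0444  0.0282  0.3134 -0.4576 -0.2513
 -0.458 ]
[[-1.0, -0.7], [-1.1, 0.8], [0.6, 0.1], [-0.2, 0.2], [-0.4, -0.9], [0.4, -0.2], [-0.5, 0.6], [2.2, 2.2], [0.1, 0.7], [-0.6, -0.9], [0.2, -1.8], [1.3, 0.6], [0.9, 0.8], [0.1, 0.9], [-0.4, -0.3], [0.6, 0.3], [0.7, -0.4], [-0.4, 0.1], [0.1, 0.1], [-0.8, -0.2], [-0.4, -0.4], [-0.0, -0.6], [0.1, 0.3]]
```

```bash
python3 plan.py .6265 .316 .106 1.54 5
```

```text
n 5 t 4.2 F [ 0.5 -1.5 -0.4] width 85.1 yaw 1.522 pos [0.6216 0.3174 0.2587]
[[0.0, 0.0, -0.004], [-0.2, 1.0, 30.5]]
[[0.0, 0.0, -0.004], [-0.2, 1.0, 30.5]]
[[0.0, 0.0, -0.004], [-0.2, 1.0, 30.5]]
[[0.0, 0.0, -0.004], [-0.3, 1.0, 30.5]]
[[0.0, 0.0, -0.004], [-0.3, 1.0, 30.5]]
```

Request:
step_arm:
  targets:
    - [[0,0,-0.004],[-0.2,1,30],85]
    - [[0,0,-0.004],[-0.2,1,30],85]
    - [[0,0,-0.004],[-0.2,1,30],85]
    - [[0,0,-0.004],[-0.2,1,30],85]
    - [[0,0,-0.004],[-0.2,1,25],85]

```text
time: 4.62
tool_pos: [0.6253, 0.3143, 0.1114]
tcp_rot: [-2.255, -2.187, 0.003]
wrist_force: [-0.3, 0.0, -0.8]
width: 0.993
grip_force: 0.0
```

Request:
step_arm:
  targets:
    - [[0,0,0],[0,0,4],85]
    - [[0,0,0],[0,0,0],85]
    - [[0,0,0],[0,0,0],85]

```text
time: 4.87
tool_pos: [0.6267, 0.3147, 0.1109]
tcp_rot: [2.256, 2.186, 0.002]
wrist_force: [-0.1, -0.4, 0.8]
width: 0.997
grip_force: 0.0
```

Request:
step_arm:
  targets:
    - [[0,0,0],[0,0,5],85]
    - [[0,0,0],[0,0,0],10]
    - [[0,0,0],[0,0,0],10]
    - [[0,0,0],[0,0,0],10]
    - [[0,0,0],[0,0,0],10]
  grip_force: 50

```text
time: 5.28
tool_pos: [0.6265, 0.3146, 0.1059]
tcp_rot: [2.255, 2.186, 0.002]
wrist_force: [-0.6, 0.6, 0.5]
width: 0.448
grip_force: 0.0
```

Request:
step_arm:
  targets:
    - [[0,0,0],[0,0,0],10]
    - [[0,0,0],[0,0,0],10]
    - [[0,0,0],[0,0,0],10]
    - [[0,0,0],[0,0,0],10]
    - [[0,0,0],[0,0,0],10]

```text
time: 5.7
tool_pos: [0.6265, 0.3146, 0.1056]
tcp_rot: [2.255, 2.186, 0.002]
wrist_force: [-0.2, -0.5, 4.3]
width: 0.251
grip_force: 52.1
```

Request:
step_arm:
  targets:
    - [[0,0,0],[0,0,-15],10]
    - [[0,0,0],[0,0,-35],10]
    - [[0,0,0],[0,0,-40],10]
    - [[0,0,0],[0,0,-40],10]
    - [[0,0,0],[0,0,-40],10]

```text
time: 6.12
tool_pos: [0.6245, 0.3138, 0.2746]
tcp_rot: [-2.254, -2.186, 0.007]
wrist_force: [1.3, -0.0, -5.2]
width: 0.248
grip_force: 50.8
```

```bash
python3 plan.py .5418 .0284 .285 1.468 9
```

```text
n 9 t 6.12 F [ 1.3 -0.  -5.2] width 21.1 yaw 1.54 pos [0.6245 0.3138 0.2746]
[[-0.0, 0.0, 0.008], [-32.0, -8.2, -1.1]]
[[-0.0, 0.0, 0.008], [-32.0, -8.0, -1.1]]
[[-0.0, 0.0, 0.008], [-32.1, -7.7, -1.1]]
[[-0.0, 0.0, 0.008], [-32.2, -7.4, -1.1]]
[[-0.0, 0.0, 0.008], [-32.2, -7.2, -1.1]]
[[-0.0, 0.0, 0.008], [-32.3, -6.9, -1.1]]
[[-0.0, 0.0, 0.008], [-32.3, -6.7, -1.1]]
[[-0.0, 0.0, 0.008], [-32.4, -6.4, -1.1]]
[[-0.0, 0.0, 0.008], [-32.4, -6.2, -1.1]]
```

Request:
step_arm:
  targets:
    - [[0,0,0.008],[-20,-5,-1],10]
    - [[0,0,0.008],[-32,-8,-1],10]
    - [[0,0,0.008],[-32,-7.7,-1],10]
    - [[0,0,0.008],[-32,-7.4,-1],10]
    - [[0,0,0.008],[-32,-7.2,-1],10]

```text
time: 6.53
tool_pos: [0.5816, 0.1669, 0.2786]
tcp_rot: [-2.297, -2.14, 0.005]
wrist_force: [-0.1, -0.0, -5.9]
width: 0.249
grip_force: 50.8
```

Request:
step_arm:
  targets:
    - [[0,0,0.008],[-32,-7,-1],10]
    - [[0,0,0.008],[-32,-6.7,-1],10]
    - [[0,0,0.008],[-32,-6.5,-1],10]
    - [[0,0,0.008],[-32,-6.2,-1],10]
    - [[0,0,0],[-12,-2.5,0],10]

```text
time: 6.95
tool_pos: [0.5404, 0.0278, 0.2828]
tcp_rot: [-2.334, -2.101, 0.007]
wrist_force: [-0.8, -0.6, -4.9]
width: 0.247
grip_force: 50.9
```

Request:
step_arm:
  targets:
    - [[0,0,0],[0,0,0],10]
    - [[0,0,0],[0,0,0],10]
    - [[0,0,0],[0,0,0],10]

```text
time: 7.2
tool_pos: [0.5428, 0.0319, 0.2835]
tcp_rot: [-2.332, -2.103, 0.0]
wrist_force: [0.9, 1.1, -4.8]
width: 0.246
grip_force: 50.9
```

```bash
python3 plan.py .5418 .0284 .25 1.468 3; python3 - <<'E'
from h import *
for n in C:
    im=read_camera(n);cv2.imwrite(f"pics/{n}2.png",im[:,:,::-1])
    print(n,[(np.round(d["at"],1),round(d["score"],2)) for d in tip_of(n,"caul_grip")[:4]])
    s=read_state();p=s["tool_pos"]-[0,0,.061];print(proj(n,p))
a=cv2.imread('pics/scene2.png');b=cv2.imread('pics/top2.png')
cv2.imwrite('pics/v2.png',np.hstack([cv2.resize(a[110:260,210:310],None,fx=4,fy=4,interpolation=2),cv2.resize(b[110:260,210:310],None,fx=4,fy=4,interpolation=2)]))
E
```

```text
n 3 t 7.2 F [ 0.9  1.1 -4.8] width 21.0 yaw 1.468 pos [0.5428 0.0319 0.2835]
[[-0.0, -0.0, -0.0], [-1.2, -0.2, 11.1]]
scene [(array([184.1, 275.6]), 0.92), (array([312.5, 446.3]), 0.82), (array([235.5, 449.5]), 0.74), (array([330.7, 254.8]), 0.59)]
[[273.34454864 183.00821027]]
top [(array([116.3, 204.8]), 0.94), (array([236.6, 125.5]), 0.75)]
[[275.76473138 165.90632247]]
```

View pics/v2.png

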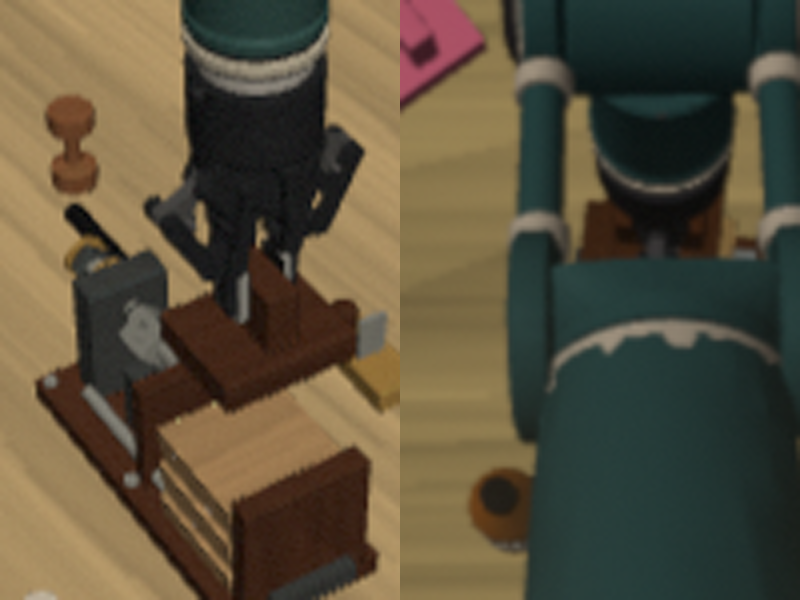

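```bash
python3 - <<'E'
from fit import *
o=[([.045,-.038,.2],(250.7,188.7)),([.045,.038,.178],(267.5,212.8)),([-.045,.038,.2],(299.3,194.3))]
L=np.array([a for a,_ in o]);Q=np.array([b for _,b in o])-.4
for f in (lambda v:(proj("scene",W([*v,-.103],L))-Q).ravel(),):
    r=least_squares(f,[.54,.03]);print(r.x,r.fun.round(1))
r=least_squares(lambda v:(proj("scene",W(v,L))-Q).ravel(),[.54,.03,-.1]);print(r.x,r.fun.round(1))
print(proj("scene",[.6266,.3162,.045]),proj("top",[.6266,.3162,.045]))
from scipy.spatial.transform import Rotation as Ro
# same for pile top corners only, from scene, as common-mode reference
for h in(.1,.103,.106):
    o=[([.043,.063,h],(249.4,217)),([-.043,.063,h],(210+272/4,110+392/4)),([.055,-.09,.018],(219.2,205.4)),([.055,.168,0],(269.4,270)),([-.055,.168,0],(304,252.4))]
    L2=np.array([a for a,_ in o]);Q2=np.array([b for _,b in o])-.4
    q=least_squares(lambda v:(proj("scene",W(v,L2))-Q2).ravel(),P);print(h,q.x,q.fun.round(1),W(q.x,[0,.105,0]))
E
```

```text
[0.54079241 0.03402821] [-0.7 -0.3 -0.1  1.6  0.8 -1.4]
[ 0.54048711  0.0345065  -0.13308239] [-0.3 -0.8 -0.6  1.5  1.  -0.9]
[[324.90344236 328.64967787]] [[178.98285654 156.39516858]]
0.1 [ 0.53189608 -0.07348994 -0.10490762] [ 0.3 -0.4  0.8 -4.3 -0.9  0.4 -1.   2.2  0.7  1.5] [[0.54289119 0.0309328  0.        ]]
0.103 [ 0.53260451 -0.07257187 -0.10474976] [ 0.2 -0.9  0.8 -4.9 -0.9  0.7 -1.   2.6  0.8  1.8] [[0.54358313 0.0318526  0.        ]]
0.106 [ 0.53331435 -0.07165205 -0.10458963] [ 0.2 -1.4  0.9 -5.4 -1.   1.  -0.9  2.9  0.8  2.2] [[0.54427625 0.03277418 0.        ]]
```

Request:
step_arm:
  targets:
    - [[0,0,0],[-4,1,10],10]
    - [[0,0,0],[0,0,16],10]
    - [[0,0,0],[0,0,16],10]
    - [[0,0,0],[0,0,16],10]
    - [[0,0,0],[0,0,4],10]

```text
time: 7.82
tool_pos: [0.5416, 0.0273, 0.218]
tcp_rot: [-2.329, -2.102, 0.007]
wrist_force: [-0.3, 0.7, -6.6]
width: 0.247
grip_force: 50.7
```

Request:
step_arm:
  targets:
    - [[0,0,0],[0,0,1],10]
    - [[0,0,0],[0,0,1],10]
    - [[0,0,0],[0,0,1],10]
    - [[0,0,0],[0,0,1],10]
    - [[0,0,0],[0,0,0],10]

```text
time: 8.23
tool_pos: [0.5441, 0.0272, 0.2187]
tcp_rot: [2.332, 2.103, 0.002]
wrist_force: [0.3, -0.1, -5.8]
width: 0.248
grip_force: 50.7
```

Request:
step_arm:
  targets:
    - [[0,0,0],[0,0,1.5],10]
    - [[0,0,0],[0,0,1.5],10]
    - [[0,0,0],[0,0,1.5],10]
    - [[0,0,0],[0,0,1.5],10]
    - [[0,0,0],[0,0,0],10]

```text
time: 8.65
tool_pos: [0.5433, 0.0272, 0.2114]
tcp_rot: [-2.332, -2.104, 0.001]
wrist_force: [-0.4, 0.4, -5.8]
width: 0.253
grip_force: 50.7
```

Request:
step_arm:
  targets:
    - [[0,0,0],[0,0,1],10]
    - [[0,0,0],[0,0,1],10]
    - [[0,0,0],[0,0,0],10]

```text
time: 8.9
tool_pos: [0.5435, 0.0272, 0.2096]
tcp_rot: [-2.333, -2.104, 0.0]
wrist_force: [-0.8, -1.0, -5.1]
width: 0.246
grip_force: 50.7
```

Request:
step_arm:
  targets:
    - [[0,0,0],[0,0,1],10]
    - [[0,0,0],[0,0,1],10]
    - [[0,0,0],[0,0,0],10]

```text
time: 9.15
tool_pos: [0.5435, 0.0272, 0.2076]
tcp_rot: [-2.333, -2.104, 0.0]
wrist_force: [0.4, -0.6, -5.6]
width: 0.248
grip_force: 50.7
```

Request:
step_arm:
  targets:
    - [[0,0,0],[0,0,1],10]
    - [[0,0,0],[0,0,1],10]
    - [[0,0,0],[0,0,0],10]

```text
time: 9.4
tool_pos: [0.5435, 0.0272, 0.2056]
tcp_rot: [-2.333, -2.104, 0.0]
wrist_force: [-0.6, -0.6, -5.5]
width: 0.249
grip_force: 50.7
```

Request:
step_arm:
  targets:
    - [[0,0,0],[0,0,1],10]
    - [[0,0,0],[0,0,1],10]
    - [[0,0,0],[0,0,0],10]

```text
time: 9.65
tool_pos: [0.5435, 0.0272, 0.2036]
tcp_rot: [-2.333, -2.104, 0.0]
wrist_force: [-0.1, -0.3, -4.9]
width: 0.251
grip_force: 50.7
```

Request:
step_arm:
  targets:
    - [[0,0,0],[0,0,1],10]
    - [[0,0,0],[0,0,1],10]
    - [[0,0,0],[0,0,0],10]

```text
time: 9.9
tool_pos: [0.5435, 0.0272, 0.2016]
tcp_rot: [-2.333, -2.104, 0.0]
wrist_force: [0.3, 0.6, -5.9]
width: 0.251
grip_force: 50.7
```

Request:
step_arm:
  targets:
    - [[0,0,0],[0,0,1],10]
    - [[0,0,0],[0,0,1],10]
    - [[0,0,0],[0,0,0],10]

```text
time: 10.15
tool_pos: [0.5437, 0.0272, 0.2011]
tcp_rot: [2.333, 2.104, 0.0]
wrist_force: [-3.2, -0.6, 3.8]
width: 0.254
grip_force: 52.1
```

Request:
step_arm:
  targets:
    - [[0,0,0],[0,0,1],10]
    - [[0,0,0],[0,0,1],10]
    - [[0,0,0],[0,0,0],10]

```text
time: 10.4
tool_pos: [0.5438, 0.0271, 0.2011]
tcp_rot: [2.333, 2.104, 0.0]
wrist_force: [-9.6, -0.6, 15.2]
width: 0.252
grip_force: 53.6
```

```bash
python3 - <<'E'
from h import *
n="scene"
im=read_camera(n);cv2.imwrite("pics/scene3.png",im[:,:,::-1])
a=cv2.imread('pics/scene3.png')
cv2.imwrite('pics/v3.png',cv2.resize(a[140:270,210:320],None,fx=4.5,fy=4.5,interpolation=2))
E
```

```text
(no output)
```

View pics/v3.png

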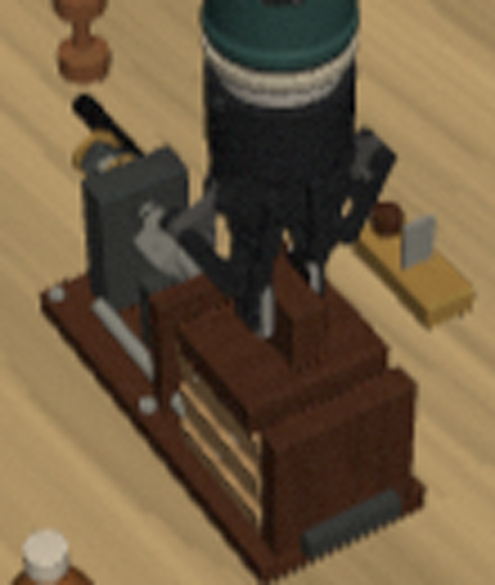

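Request:
step_arm:
  targets:
    - [[0,0,0],[0,0,-1],10]
    - [[0,0,0],[0,0,-1.2],10]
    - [[0,0,0],[0,0,0],10]

```text
time: 10.7
tool_pos: [0.5437, 0.0271, 0.2011]
tcp_rot: [2.332, 2.104, 0.001]
wrist_force: [-5.3, -0.9, 5.3]
width: 0.25
grip_force: 52.4
```

```bash
python3 - <<'E'
from fit import *
h=.0955
L=np.array([[.045,-.038,h+.022],[-.045,.038,h+.022],[.045,.038,h+.022]]);Q=np.array([(250,210.7),(296,218.9),(210+252/4.5,140+405/4.5)])-.4
r=least_squares(lambda v:(proj("scene",W([*v,-.103],L))-Q).ravel(),[.54,.03]);print("caul",r.x,r.fun.round(1))
o=[([.043,.063,h],(249.4,217)),([-.043,.063,h],(210+272/4,110+192/4)),([.055,-.09,.018],(219.2,205.4)),([.055,.168,0],(269.4,270)),([-.055,.168,0],(304,252.4))]
L2=np.array([a for a,_ in o]);Q2=np.array([b for _,b in o])-.4
q=least_squares(lambda v:(proj("scene",W(v,L2))-Q2).ravel(),P);print(q.x,q.fun.round(1),W(q.x,[0,.105,0]))
f=lambda v:res(np.r_[v[:3],h,v[3:]])
z=least_squares(f,[.53,-.076,-.1,.045,.03],loss="soft_l1");print(z.x.round(4),W(z.x,[0,.105,0]));print(z.fun.reshape(-1,2).round(1).tolist())
E
```

```text
caul [0.54152246 0.02773319] [-0.7  1.3  1.  -2.5 -0.3  1.1]
[ 0.51562331 -0.10249666 -0.0333869 ] [  0.8  -8.4  -0.6  36.8  -3.3  -6.1   1.8  -9.1   0.9 -11. ] [[0.51912828 0.00244483 0.        ]]
[ 0.5312 -0.0763 -0.103   0.0445  0.029 ] [[0.54197719 0.02812975 0.        ]]
[[-1.3, -0.2], [-1.3, 1.3], [0.3, 0.6], [-0.5, 0.7], [-0.7, -0.5], [0.1, 0.2], [-1.1, 1.2], [1.6, 2.8], [0.0, 1.1], [-0.6, -0.6], [-0.0, 0.2], [1.0, 2.6], [1.0, 1.8], [0.2, 1.8], [-0.2, 0.1], [0.8, 0.8], [0.9, 0.0], [-0.2, 0.6], [0.3, 0.6], [-0.7, 0.3], [-0.2, 0.1], [0.2, -0.4], [0.3, 0.5]]
```

Request:
step_arm:
  targets:
    - [[0,0,0],[0,0,-0.8],10]
    - [[0,0,0],[0,0,0],10]
    - [[0,0,0],[0,0,0],40]
    - [[0,0,0],[0,0,0],45]
    - [[0,0,0],[0,0,0],45]
  grip_force: 20

```text
time: 11.12
tool_pos: [0.5442, 0.0272, 0.201]
tcp_rot: [2.332, 2.103, 0.002]
wrist_force: [0.1, 0.3, 0.4]
width: 0.526
grip_force: 0.0
```

Request:
step_arm:
  targets:
    - [[0,0,0],[0,0,-10],45]
    - [[0,0,0],[0,0,-20],45]
    - [[0,0,0],[0,0,-30],60]
    - [[0,0,0],[0,0,-35],85]
    - [[0,0,0],[0,0,-5],85]

```text
time: 11.53
tool_pos: [0.5469, 0.0272, 0.3088]
tcp_rot: [2.327, 2.099, 0.014]
wrist_force: [0.7, 0.3, 1.6]
width: 0.925
grip_force: 0.0
```

```bash
python3 - <<'E'
from fit import *
z=[.5312,-.0763,-.103]
for t in(-8.2,-8.4): print(t,W(z,[.045*np.sin(t),-.147+.01*t/2/np.pi,.09+.045*np.cos(t)]))
print(W(z,[0,-.157,.09]))
E
python3 plan.py .503 -.232 .27 1.468 8
```

```text
-8.2 [[ 0.47263539 -0.23114989  0.07473803]]
-8.4 [[ 0.47645805 -0.23186502  0.06663201]]
[[ 0.51505758 -0.23246793  0.09      ]]
n 8 t 11.53 F [0.7 0.3 1.6] width 79.0 yaw 1.468 pos [0.5469 0.0272 0.3088]
[[0.001, -0.0, -0.0], [-32.8, -2.2, 4.8]]
[[0.001, -0.0, -0.0], [-32.8, -2.2, 4.8]]
[[0.001, -0.0, -0.0], [-32.8, -2.2, 4.8]]
[[0.001, -0.0, -0.0], [-32.8, -2.2, 4.8]]
[[0.001, -0.0, -0.0], [-32.8, -2.2, 4.8]]
[[0.001, -0.0, -0.0], [-32.8, -2.2, 4.8]]
[[0.001, -0.0, -0.0], [-32.8, -2.1, 4.8]]
[[0.001, -0.0, -0.0], [-32.8, -2.1, 4.8]]
```

Request:
step_arm:
  targets:
    - [[0,0,0],[-33,-5.5,5],85]
    - [[0,0,0],[-33,-5.5,5],85]
    - [[0,0,0],[-33,-5.5,5],85]
    - [[0,0,0],[-33,-5.5,5],85]
    - [[0,0,0],[-33,-5.5,5],85]

```text
time: 11.95
tool_pos: [0.4991, -0.1354, 0.2766]
tcp_rot: [2.331, 2.104, 0.001]
wrist_force: [0.5, -0.1, 0.3]
width: 0.996
grip_force: 0.0
```

Request:
step_arm:
  targets:
    - [[0,0,0],[-33,-5.5,5],85]
    - [[0,0,0],[-33,-5.5,5],85]
    - [[0,0,0],[-33,-5.5,5],85]
    - [[0,0,0],[0,0,20],85]
    - [[0,0,0],[0,0,0],85]

```text
time: 12.37
tool_pos: [0.4708, -0.232, 0.2384]
tcp_rot: [-2.334, -2.097, 0.002]
wrist_force: [0.0, 0.4, -1.6]
width: 0.997
grip_force: 0.0
```

```bash
python3 plan.py .476 -.232 .122 1.468 5
python3 - <<'E'
from h import *
im=read_camera("scene");print([(d["at"],round(d["score"],2)) for d in tip_of("scene","caul_grip")])
cv2.imwrite("pics/scene4.png",im[:,:,::-1]);t=read_camera("top")
print("top",[(d["at"],round(d["score"],2)) for d in tip_of("top","caul_grip")],proj("scene",[.542,.028,.14]),proj("top",[.542,.028,.14]))
cv2.imwrite('pics/v4.png',np.hstack([cv2.resize(im[120:260,190:310,::-1],None,fx=4,fy=4,interpolation=2),cv2.resize(t[150:240,250:320,::-1],(320,560),interpolation=2)]))
E
```

```text
n 5 t 12.37 F [ 0.   0.4 -1.6] width 85.1 yaw 1.464 pos [ 0.4708 -0.232   0.2384]
[[-0.001, -0.0, -0.001], [0.1, 1.1, 23.3]]
[([237.4, 448.9], 0.93), ([335.5, 255.4], 0.71), ([206.0, 274.1], 0.7), ([241.3, 271.5], 0.67), ([312.6, 449.7], 0.63), ([268.6, 178.6], 0.32), ([217.6, 253.3], 0.2)]
top [([235.4, 126.5], 0.88), ([171.7, 279.9], 0.82), ([301.0, 170.6], 0.8), ([116.8, 206.0], 0.66)] [[272.58205969 207.37906419]] [[277.5414729 175.0718905]]
```

View pics/v4.png

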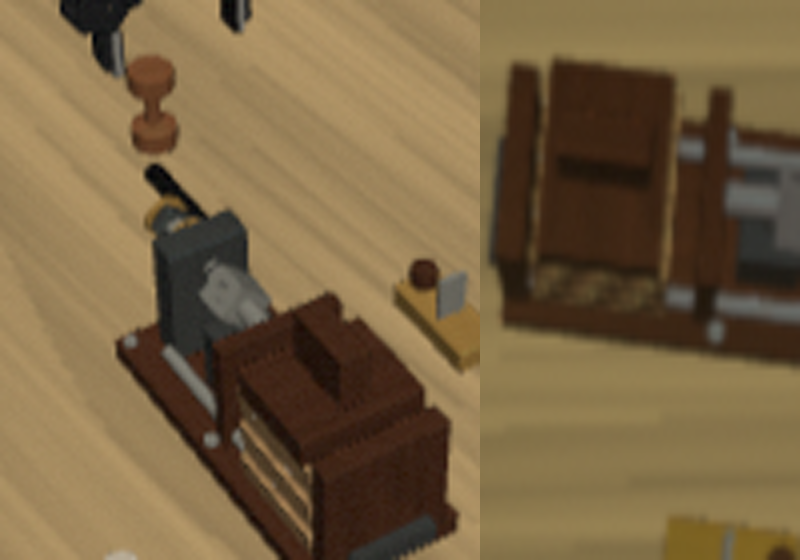

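```bash
python3 - <<'E'
from h import *
print(atz("top",(404,227),0),atz("top",(413,223),.07),atz("scene",(228,154),0))
E
```

```text
[ 0.41985385 -0.34049555  0.        ] [ 0.42071886 -0.34551736  0.07      ] [ 0.41430791 -0.35422678  0.        ]
```

Request:
step_arm:
  targets:
    - [[0,0,0],[0,1,25],85]
    - [[0,0,0],[0,1,25],85]
    - [[0,0,0],[0,1,25],85]
    - [[0,0,0],[0,1,0],85]

```text
time: 12.9
tool_pos: [0.4746, -0.2289, 0.1621]
tcp_rot: [-2.326, -2.102, 0.004]
wrist_force: [-1.4, 1.3, -0.7]
width: 0.99
grip_force: 0.0
```

Request:
step_arm:
  targets:
    - [[0,0,0],[-2,1,20],85]
    - [[0,0,0],[-2,0,20],85]
    - [[0,0,0],[0,0,0],85]
    - [[0,0,0],[0,0,0],8]
  grip_force: 30

```text
time: 13.23
tool_pos: [0.4776, -0.2348, 0.1266]
tcp_rot: [-2.331, -2.105, 0.0]
wrist_force: [0.6, 0.1, 0.3]
width: 0.877
grip_force: 0.0
```

Request:
step_arm:
  targets:
    - [[0,0,0],[0,0,0],8]
    - [[0,0,0],[0,0,0],8]
    - [[0,0,0],[0,0,0],8]
    - [[0,0,0],[0,0,0],8]
    - [[0,0,0],[0,0,0],8]

```text
time: 13.65
tool_pos: [0.4784, -0.2357, 0.127]
tcp_rot: [2.331, 2.102, 0.003]
wrist_force: [1.1, 0.1, 2.2]
width: 0.171
grip_force: 30.4
```

Request:
step_arm:
  targets:
    - [[0,0,0],[0,0,0],8]
    - [[0,0,0],[0,0,0],8]
    - [[0,0,0],[0,0,0],8]

```text
time: 13.9
tool_pos: [0.4784, -0.2357, 0.1268]
tcp_rot: [2.331, 2.102, 0.002]
wrist_force: [4.5, 1.5, 3.0]
width: 0.174
grip_force: 30.5
```

Request:
step_arm:
  targets:
    - [[0,0,0],[0,0,0],30]
    - [[0,0,0],[0,0,3],30]
    - [[0,0,0],[0,0,5],30]
    - [[0,0,0],[0,0,0],30]
    - [[0,0,0],[0,0,0],8]

```text
time: 14.32
tool_pos: [0.4764, -0.235, 0.1167]
tcp_rot: [-2.331, -2.102, 0.001]
wrist_force: [4.8, 1.2, -0.4]
width: 0.227
grip_force: 2.0
```

Request:
step_arm:
  targets:
    - [[0,0,0],[0,0,0],8]
    - [[0,0,0],[0,0,0],8]
    - [[0,0,0],[0,0,0],8]
    - [[0,0,0],[0,0,0],8]

```text
time: 14.65
tool_pos: [0.4769, -0.235, 0.1175]
tcp_rot: [-2.332, -2.103, 0.0]
wrist_force: [1.2, 2.7, -2.2]
width: 0.174
grip_force: 29.2
```

```bash
cat > crank.py <<'E'
import sys
from fit import *
from workcell import read_state
from scipy.spatial.transform import Rotation as Ro
Z=np.array([.5312,-.0763,-.103])
# usage: s_from step n ; shifts in tool axes following the circle (y with pitch), ideal geometry
def rows(s0,ds,n):
    R=Ro.from_rotvec(read_state()["tcp_rot"])
    g=lambda t:W(Z,[.045*np.sin(t),-.147+.01*t/2/np.pi,.09+.045*np.cos(t)])[0]
    for i in range(n):
        print(round(s0+ds*(i+1),2),R.inv().apply(g(s0+ds*(i+1))-g(s0)).__mul__(1000).round(1) if 0 else (R.inv().apply(g(s0+ds*(i+1))-g(s0+ds*i))*1000).round(1).tolist())
st=read_state();p=st["tool_pos"];d=R2(Z[2]).T@(p[:2]-Z[:2]);print("t",st["time"],"press-frame grip",(d*1000).round(1),"z",round(p[2]*1000-54,1),"F",st["wrist_force"].round(1),"q6",st["q"].round(2))
rows(float(sys.argv[1]),float(sys.argv[2]),int(sys.argv[3]))
E
python3 crank.py -8.48 .392699 22
```

```text
t 14.65 press-frame grip [ -37.7 -163.4] z 63.5 F [ 1.2  2.7 -2.2] q6 [-0.5   0.19  2.07  0.    0.88 -0.4 ]
-8.09 [0.6, -7.3, -16.0]
-7.69 [0.6, -0.7, -17.5]
-7.3 [0.6, 6.1, -16.5]
-6.91 [0.6, 11.9, -12.9]
-6.52 [0.6, 16.0, -7.3]
-6.12 [0.6, 17.5, -0.7]
-5.73 [0.6, 16.5, 6.1]
-5.34 [0.6, 12.9, 11.9]
-4.95 [0.6, 7.3, 16.0]
-4.55 [0.6, 0.7, 17.5]
-4.16 [0.6, -6.1, 16.5]
-3.77 [0.6, -11.9, 12.9]
-3.37 [0.6, -16.0, 7.3]
-2.98 [0.6, -17.5, 0.7]
-2.59 [0.6, -16.5, -6.1]
-2.2 [0.6, -12.9, -11.9]
-1.8 [0.6, -7.3, -16.0]
-1.41 [0.6, -0.7, -17.5]
-1.02 [0.6, 6.1, -16.5]
-0.63 [0.6, 11.9, -12.9]
-0.23 [0.6, 16.0, -7.3]
0.16 [0.6, 17.5, -0.7]
```

Request:
step_arm:
  targets:
    - [[0,0,0],[0.6,-7.3,-16],8]
    - [[0,0,0],[0.6,-0.7,-17.5],8]
    - [[0,0,0],[0.6,6,-16.5],8]
    - [[0,0,0],[0.6,12,-13],8]
    - [[0,0,0],[0.6,16,-7.3],8]

```text
time: 15.07
tool_pos: [0.503, -0.2346, 0.1884]
tcp_rot: [-2.333, -2.103, -0.0]
wrist_force: [1.7, 1.0, -12.6]
width: 0.17
grip_force: 29.6
```

```bash
python3 crank.py 0 0 0;sleep 0
```

```text
t 15.0667 press-frame grip [ -11.7 -160.3] z 134.4 F [  1.7   1.  -12.6] q6 [-0.48  0.14  1.98  0.    1.03 -0.38]
```

Request:
step_arm:
  targets:
    - [[0,0,0],[0.6,17.5,-0.7],8]
    - [[0,0,0],[0.6,16.5,6],8]
    - [[0,0,0],[0.6,13,12],8]
    - [[0,0,0],[0.6,7.3,16],8]
    - [[0,0,0],[0.6,0.7,17.5],8]

```text
time: 15.48
tool_pos: [0.5586, -0.2375, 0.1369]
tcp_rot: [-2.331, -2.104, 0.002]
wrist_force: [-6.2, 2.6, 3.9]
width: 0.171
grip_force: 31.1
```

Request:
step_arm:
  targets:
    - [[0,0,0],[0.6,-6,16.5],8]
    - [[0,0,0],[0.6,-12,13],8]
    - [[0,0,0],[0.6,-16,7.3],8]
    - [[0,0,0],[0.6,-17.5,0.7],8]
    - [[0,0,0],[0,0,0],8]

```text
time: 15.9
tool_pos: [0.5055, -0.2293, 0.0999]
tcp_rot: [-2.332, -2.102, 0.001]
wrist_force: [0.5, 4.4, -2.3]
width: 0.174
grip_force: 30.6
```

```bash
python3 crank.py 0 0 0;sleep 0
```

```text
t 15.9 press-frame grip [  -9.8 -154.9] z 45.9 F [ 0.5  4.4 -2.3] q6 [-0.47  0.25  2.03  0.    0.86 -0.37]
```

Request:
step_arm:
  targets:
    - [[0,0,0],[0.6,-16,-6],8]
    - [[0,0,0],[0.6,-12.5,-12],8]
    - [[0,0,0],[0.6,-7,-16],8]
    - [[0,0,0],[0.6,-0.7,-17.5],8]
    - [[0,0,0],[0.6,6,-16.5],8]

```text
time: 16.32
tool_pos: [0.4761, -0.223, 0.1678]
tcp_rot: [-2.331, -2.101, 0.0]
wrist_force: [6.1, 3.1, -7.9]
width: 0.174
grip_force: 30.5
```

Request:
step_arm:
  targets:
    - [[0,0,0],[0.6,12,-13],8]
    - [[0,0,0],[0.6,16,-7.3],8]
    - [[0,0,0],[0.2,6,-1],8]
    - [[0,0,0],[0,0,0],8]
    - [[0,0,0],[0,0,0],8]

```text
time: 16.73
tool_pos: [0.5118, -0.2254, 0.1888]
tcp_rot: [-2.332, -2.104, -0.001]
wrist_force: [1.6, 5.6, -2.2]
width: 0.175
grip_force: 31.0
```

```bash
python3 crank.py 0 0 0;sleep 0
```

```text
t 16.7333 press-frame grip [  -4.  -150.3] z 134.8 F [ 1.6  5.6 -2.2] q6 [-0.46  0.15  1.97  0.    1.03 -0.36]
```

Request:
step_arm:
  targets:
    - [[0,0,0],[0,3,0],8]
    - [[0,0,0],[0,0,0],8]
    - [[0,0,0],[0,0,0],8]

```text
time: 16.98
tool_pos: [0.514, -0.2256, 0.1889]
tcp_rot: [-2.332, -2.102, -0.0]
wrist_force: [0.3, 5.3, -1.1]
width: 0.176
grip_force: 31.0
```

Request:
step_arm:
  targets:
    - [[0,0,0],[0,0,0],35]
    - [[0,0,0],[0,0,0],85]
    - [[0,0,0],[0,0,0],85]
    - [[0,0,0],[0,0,-20],85]
    - [[0,0,0],[0,0,-40],85]

```text
time: 17.4
tool_pos: [0.5112, -0.2255, 0.2442]
tcp_rot: [-2.326, -2.097, 0.008]
wrist_force: [0.5, -0.6, -0.1]
width: 0.875
grip_force: 0.0
```

Request:
step_arm:
  targets:
    - [[0,0,0],[0,0,-40],85]
    - [[0,0,0],[-10,-35,0],85]
    - [[0,0,0],[-10,-35,0],85]
    - [[0,0,0],[0,-30,0],85]
    - [[0,0,0],[0,0,0],85]

```text
time: 17.82
tool_pos: [0.4085, -0.2359, 0.289]
tcp_rot: [-2.334, -2.1, 0.004]
wrist_force: [-0.1, -0.3, 0.2]
width: 0.994
grip_force: 0.0
```

```bash
python3 crank.py 0 0 0; python3 - <<'E'
from h import *
ims={n:read_camera(n) for n in C}
for n in C: cv2.imwrite(f"pics/{n}5.png",ims[n][:,:,::-1])
for n in C:
    for q in("crank_grip","boss"): print(n,q,[(np.round(d["at"],1),round(d["score"],2)) for d in tip_of(n,q)[:2]])
a=cv2.resize(ims["scene"][150:220,215:280,::-1],None,fx=8,fy=8,interpolation=2)
b=cv2.resize(ims["top"][155:215,295:385,::-1],None,fx=4.3,fy=4.3,interpolation=2)
H=a.shape[0];o=np.hstack([a,cv2.copyMakeBorder(b,0,H-b.shape[0],0,0,0)]);s=min(1,800/o.shape[1]);print(o.shape,s)
cv2.imwrite('pics/v5.png',cv2.resize(o,None,fx=s,fy=s))
E
```

```text
t 17.8167 press-frame grip [-105.6 -171.3] z 235.0 F [-0.1 -0.3  0.2] q6 [-0.58 -0.12  2.04 -0.    1.22 -0.47]
scene crank_grip [(array([154.9, 222.1]), 0.51)]
scene boss [(array([197.4, 251.6]), 0.65)]
top crank_grip [(array([184.6, 369.1]), 0.51)]
top boss []
(560, 907, 3) 0.8820286659316428
```

View pics/v5.png

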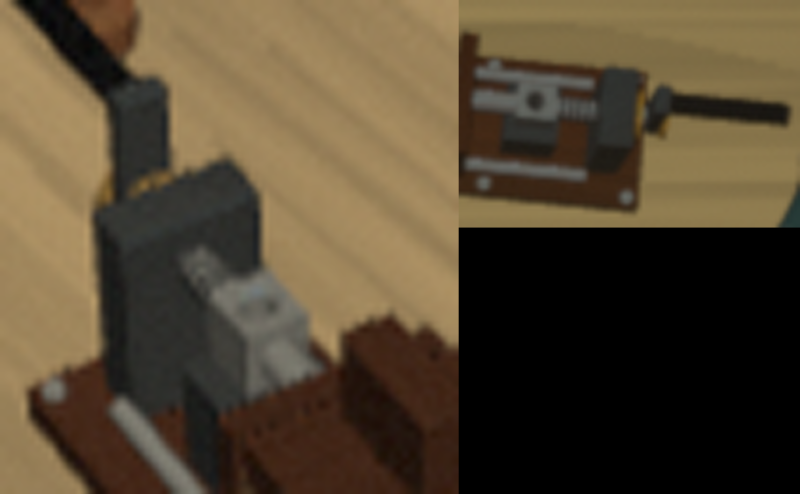

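```bash
python3 - <<'E'
from fit import *
Z=[.5312,-.0763,-.103]
print("hole tri",tri((251.4,192.5),(314.7,181.0)),"atz",atz("scene",(251.4,192.5),.105),atz("top",(314.7,181.0),.105),"crank",tri((222.1,154.9),(369.1,184.6)),"exp",W(Z,[0,-.147,.135]))
for n,c in(("scene",(251,192)),("top",(315,181))):
    g=cv2.cvtColor(cv2.imread(f"pics/{n}5.png"),cv2.COLOR_BGR2GRAY);w=g[c[1]-5:c[1]+6,c[0]-6:c[0]+7];print(n,c[0]-6,c[1]-5);print(w)
# robot-frame circle fit of the crank's axis from grips (TCP x,y ; z-54)
G=np.array([[.4769,-.235,63.5],[.503,-.2346,134.4],[.5586,-.2375,82.9],[.5055,-.2293,45.9],[.4761,-.223,113.8],[.514,-.2256,134.9]])
px=((G[:,:2]-Z[:2])@R2(Z[2]))[:,0]*1000
r=least_squares(lambda v:np.hypot(px-v[0],G[:,2]-v[1])-45,[0,90]);print(px.round(1),r.x,r.fun.round(1))
E
```

```text
hole tri (array([ 0.53194583, -0.0729627 ,  0.11008212]), np.float64(0.2586996384071938)) atz [ 0.52842398 -0.07679339  0.105     ] [ 0.53380189 -0.0739888   0.105     ] crank (array([ 0.51713301, -0.21804169,  0.13298671]), np.float64(0.8112242775914922)) exp [[ 0.51608576 -0.22252093  0.135     ]]
scene 245 187
[[ 82  64  52  46  44  45  46  98 127 132 132 135 136]
 [ 76  72  61  51  47  59  79 102 122 132 133 134 136]
 [ 79  74  85  82  80  92 114 116 115 127 130 132 134]
 [ 87  94 114 112 116 117 120 118 115 117 129 134 134]
 [111 114 113 112 120 117 117 113 111 110 116 130 135]
 [104 115 115 112 111 106 103  95  91 101 114 122 131]
 [ 76 102 115 105  91  96  99  91  73  95 116 115 122]
 [ 61  78 104 101  93  97 102  97  92 104 113 112 110]
 [ 60  59  78 102 104 104 108 107 114 111 108 104  96]
 [ 60  61  65  77 106 113 111 110 109 104  98  95  97]
 [ 63  62  61  62  85 104 103 102  97 102  99  95  98]]
top 309 176
[[ 76  82  91  95  96  95  97  99 100 100 101 101  99]
 [ 54  69  92  98  97  93  93  93  92  92  92  89  81]
 [ 54  72  96  98  95  90  89  92  97  99  98  89  61]
 [ 72  82  97  95  81  69  65  75  91  99  98  88  59]
 [ 95  97  98  89  64  48  46  57  80  97  98  90  67]
 [101  99  97  83  55  42  44  53  74  96  97  96  85]
 [ 98  96  97  89  61  42  44  56  77  94  98  99  90]
 [ 87  91  98  96  80  59  55  68  88  98 100  99  90]
 [ 73  87  97  98  95  86  80  87  96  98  99  93  79]
 [ 58  74  86  89  89  88  88  91  94  95  93  83  61]
 [ 49  49  52  56  57  59  64  69  75  76  75  68  48]]
[-37.7 -11.8  43.8  -9.8 -39.7  -1.8] [-1.13961214 90.16739272] [ 0.2  0.5  0.6  0.1  0.2 -0.3]
```

```bash
python3 plan.py .4595 .306 .27 1.71 15
```

```text
n 15 t 18.12 F [-0.4 -0.6  1. ] width 85.0 yaw 1.468 pos [ 0.4142 -0.2363  0.2895]
[[0.0, 0.0, -0.016], [36.3, -0.7, 1.3]]
[[0.0, 0.0, -0.016], [36.3, -0.1, 1.3]]
[[0.0, 0.0, -0.016], [36.3, 0.5, 1.3]]
[[0.0, 0.0, -0.016], [36.3, 1.1, 1.3]]
[[0.0, 0.0, -0.016], [36.2, 1.6, 1.3]]
[[0.0, 0.0, -0.016], [36.2, 2.2, 1.3]]
[[0.0, 0.0, -0.016], [36.2, 2.8, 1.3]]
[[0.0, 0.0, -0.016], [36.1, 3.4, 1.3]]
[[0.0, 0.0, -0.016], [36.1, 4.0, 1.3]]
[[0.0, 0.0, -0.016], [36.0, 4.6, 1.3]]
[[0.0, 0.0, -0.016], [35.9, 5.1, 1.3]]
[[0.0, 0.0, -0.016], [35.8, 5.7, 1.3]]
[[0.0, 0.0, -0.016], [35.7, 6.3, 1.3]]
[[0.0, 0.0, -0.016], [35.6, 6.9, 1.3]]
[[0.0, 0.0, -0.016], [35.5, 7.4, 1.3]]
```

Request:
step_arm:
  targets:
    - [[0,0,-0.016],[36.3,-0.7,1.3],85]
    - [[0,0,-0.016],[36.3,0,1.3],85]
    - [[0,0,-0.016],[36.3,0.5,1.3],85]
    - [[0,0,-0.016],[36.3,1,1.3],85]
    - [[0,0,-0.016],[36.2,1.6,1.3],85]

```text
time: 18.53
tool_pos: [0.4292, -0.0535, 0.2827]
tcp_rot: [2.246, 2.196, 0.0]
wrist_force: [0.6, 0.1, 0.7]
width: 0.991
grip_force: 0.0
```

Request:
step_arm:
  targets:
    - [[0,0,-0.016],[36.2,2.2,1.3],85]
    - [[0,0,-0.016],[36.2,2.8,1.3],85]
    - [[0,0,-0.016],[36.1,3.4,1.3],85]
    - [[0,0,-0.016],[36.1,4,1.3],85]
    - [[0,0,-0.016],[36,4.6,1.3],85]

```text
time: 18.95
tool_pos: [0.4443, 0.1281, 0.2762]
tcp_rot: [2.155, 2.286, 0.001]
wrist_force: [0.5, 0.4, 0.1]
width: 0.995
grip_force: 0.0
```

Request:
step_arm:
  targets:
    - [[0,0,-0.016],[36,5,1.3],85]
    - [[0,0,-0.016],[36,5.7,1.3],85]
    - [[0,0,-0.016],[35.7,6.3,1.3],85]
    - [[0,0,-0.016],[35.6,7,1.3],85]
    - [[0,0,-0.016],[35.5,7.4,1.3],85]

```text
time: 19.37
tool_pos: [0.4594, 0.3095, 0.2693]
tcp_rot: [2.061, 2.37, -0.0]
wrist_force: [-0.3, -0.2, 0.2]
width: 0.996
grip_force: 0.0
```

Request:
step_arm:
  targets:
    - [[0,0,0],[0,0,20],85]
    - [[0,0,0],[0,0,0],85]
    - [[0,0,0],[0,0,0],85]

```text
time: 19.62
tool_pos: [0.4583, 0.3068, 0.2478]
tcp_rot: [-2.061, -2.369, 0.007]
wrist_force: [-0.4, 0.0, -1.1]
width: 0.998
grip_force: 0.0
```

```bash
python3 plan.py .4595 .306 .163 1.71 4
```

```text
n 4 t 19.62 F [-0.4  0.  -1.1] width 85.2 yaw 1.71 pos [0.4583 0.3068 0.2478]
[[-0.001, 0.001, -0.0], [-0.2, 0.3, 21.2]]
```

Request:
step_arm:
  targets:
    - [[0,0,0],[0,0.3,21],85]
    - [[0,0,0],[0,0.3,21],85]
    - [[0,0,0],[0,0.3,21],85]
    - [[0,0,0],[0,0.3,19],85]
    - [[0,0,0],[0,0,0],85]

```text
time: 20.03
tool_pos: [0.4585, 0.3044, 0.1642]
tcp_rot: [-2.065, -2.365, 0.011]
wrist_force: [-0.9, -0.8, 0.6]
width: 0.996
grip_force: 0.0
```

Request:
step_arm:
  targets:
    - [[0,0,0],[0,0,0],60]
    - [[0,0,0],[0,0,0],10]
    - [[0,0,0],[0,0,0],10]
    - [[0,0,0],[0,0,0],10]
    - [[0,0,0],[0,0,0],10]
  grip_force: 60

```text
time: 20.45
tool_pos: [0.4611, 0.307, 0.1692]
tcp_rot: [2.064, 2.368, 0.003]
wrist_force: [0.1, 1.3, 1.3]
width: 0.294
grip_force: 0.3
```

Request:
step_arm:
  targets:
    - [[0,0,0],[0,0,0],10]
    - [[0,0,0],[0,0,0],10]
    - [[0,0,0],[0,0,0],10]
    - [[0,0,0],[0,0,0],10]

```text
time: 20.78
tool_pos: [0.4597, 0.3069, 0.1691]
tcp_rot: [-2.063, -2.367, 0.001]
wrist_force: [-5.3, -0.7, 7.6]
width: 0.212
grip_force: 58.3
```

Request:
step_arm:
  targets:
    - [[0,0,0],[0,0,-15],10]
    - [[0,0,0],[0,0,-40],10]
    - [[0,0,0],[0,0,-40],10]
    - [[0,0,0],[0,0,-40],10]
    - [[0,0,0],[0,0,-40],10]

```text
time: 21.2
tool_pos: [0.4599, 0.3065, 0.3447]
tcp_rot: [2.064, 2.368, 0.0]
wrist_force: [0.5, 1.6, -0.1]
width: 0.209
grip_force: 59.2
```

Request:
step_arm:
  targets:
    - [[0,0,0],[0,0,-6],10]
    - [[0,0,0],[0,0,0],10]

```text
time: 21.37
tool_pos: [0.462, 0.3078, 0.3541]
tcp_rot: [2.062, 2.366, 0.014]
wrist_force: [-0.1, 0.6, -0.8]
width: 0.217
grip_force: 59.2
```

```bash
python3 plan.py .5305 -.075 .345 1.468 11
```

```text
n 11 t 21.37 F [-0.1  0.6 -0.8] width 18.5 yaw 1.708 pos [0.462  0.3078 0.3541]
[[0.001, -0.0, 0.022], [-35.3, 1.4, 0.7]]
[[0.001, -0.0, 0.022], [-35.3, 2.2, 0.7]]
[[0.001, -0.0, 0.022], [-35.2, 2.9, 0.7]]
[[0.001, -0.0, 0.022], [-35.2, 3.7, 0.7]]
[[0.001, -0.0, 0.022], [-35.1, 4.5, 0.8]]
[[0.001, -0.0, 0.022], [-35.0, 5.2, 0.8]]
[[0.001, -0.0, 0.022], [-34.8, 6.0, 0.8]]
[[0.001, -0.0, 0.022], [-34.7, 6.8, 0.8]]
[[0.001, -0.0, 0.022], [-34.5, 7.5, 0.8]]
[[0.001, -0.0, 0.022], [-34.4, 8.3, 0.8]]
[[0.001, -0.0, 0.022], [-34.2, 9.0, 0.8]]
```

Request:
step_arm:
  targets:
    - [[0,0,0.022],[-35.3,1.4,0.7],10]
    - [[0,0,0.022],[-35.3,2.2,0.7],10]
    - [[0,0,0.022],[-35.2,3,0.7],10]
    - [[0,0,0.022],[-35.2,3.7,0.7],10]
    - [[0,0,0.022],[-35,4.5,0.8],10]

```text
time: 21.78
tool_pos: [0.4904, 0.1312, 0.3426]
tcp_rot: [-2.19, -2.25, 0.005]
wrist_force: [0.5, 0.2, -0.4]
width: 0.211
grip_force: 59.2
```

Request:
step_arm:
  targets:
    - [[0,0,0.022],[-35,5.2,0.8],10]
    - [[0,0,0.022],[-35,6,0.8],10]
    - [[0,0,0.022],[-34.7,6.8,0.8],10]
    - [[0,0,0.022],[-34.5,7.5,0.8],10]
    - [[0,0,0.022],[-34.4,8.3,0.8],10]

```text
time: 22.2
tool_pos: [0.5212, -0.043, 0.3386]
tcp_rot: [-2.311, -2.124, 0.004]
wrist_force: [0.2, 0.4, -0.8]
width: 0.218
grip_force: 59.2
```

Request:
step_arm:
  targets:
    - [[0,0,0.022],[-34.2,9,0.8],10]
    - [[0,0,0],[0,0,20],10]
    - [[0,0,0],[0,0,20],10]
    - [[0,0,0],[0,0,15],10]
    - [[0,0,0],[0,0,0],10]

```text
time: 22.62
tool_pos: [0.5251, -0.0761, 0.2789]
tcp_rot: [-2.329, -2.095, 0.01]
wrist_force: [-1.6, -0.6, -0.9]
width: 0.212
grip_force: 59.2
```

```bash
python3 plan.py .5305 -.075 .28 1.468 1; python3 - <<'E'
from h import *
im=read_camera("scene");cv2.imwrite("pics/scene6.png",im[:,:,::-1])
p=read_state()["tool_pos"]
print("exp tip",proj("scene",p-[0,0,.163]),"flange",proj("scene",p-[0,0,.093]))
print([(np.round(d["at"],1),round(d["score"],2)) for d in tip_of("scene","pin_grip")[:3]],proj("scene",p-[0,0,.066]))
cv2.imwrite('pics/v6.png',cv2.resize(im[130:215,220:285,::-1],None,fx=7,fy=7,interpolation=2))
E
```

```text
n 1 t 22.62 F [-1.6 -0.6 -0.9] width 18.1 yaw 1.465 pos [ 0.5251 -0.0761  0.2789]
[[-0.011, -0.001, -0.003], [1.7, 5.3, -1.2]]
exp tip [[252.16228361 188.52552351]] flange [[251.37593192 167.61664374]]
[(array([157.5, 251.1]), 0.53)] [[251.05543465 159.12809776]]
```

View pics/v6.png

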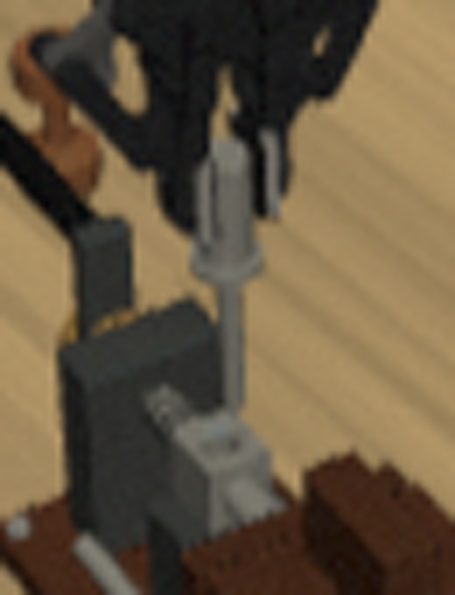

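Request:
step_arm:
  targets:
    - [[0,0,0],[0,0,0],10]
    - [[0,0,0],[0,0,0],10]

```text
time: 22.88
tool_pos: [0.529, -0.0762, 0.2863]
tcp_rot: [2.333, 2.101, 0.002]
wrist_force: [0.4, 1.0, -0.4]
width: 0.215
grip_force: 59.2
```

```bash
python3 - <<'E'
from h import *
im=read_camera("scene");g=cv2.cvtColor(im,cv2.COLOR_RGB2GRAY).astype(int)
p=read_state()["tool_pos"];print(p,read_state()["tcp_rot"])
h=atz("scene",(251.4,192.5),.105)
print("hole scene",h,"pin tip scene now",proj("scene",p-[0,0,.163]),"shank at z+20",proj("scene",p-[0,0,.143]),proj("scene",p-[0,0,.123]))
e=proj("scene",p-[0,0,.143])[0]
for r in range(174,192): print(r,240,im[r,246:260].sum(1)//3, im[r,246:260,0]-im[r,246:260,2].astype(int))
E
```

```text
[ 0.52913442 -0.07614201  0.28655466] [2.33299235e+00 2.10138474e+00 2.04640317e-03]
hole scene [ 0.52842398 -0.07679339  0.105     ] pin tip scene now [[251.12214591 187.42806205]] shank at z+20 [[250.89202094 181.57499174]] [[250.65668643 175.59873895]]
174 240 [ 51  51  49  62  92  96  87 129 131 135 134 136 136 135] [ 3  3  4  8 10 12 23 66 69 69 72 71 71 69]
175 240 [ 52  51  51  60  87  97  89 127 131 133 134 135 136 134] [ 3  4  5  6 10 10 21 65 69 68 70 70 71 72]
176 240 [ 51  52  51  61  90  98  90 123 130 132 133 134 133 135] [ 2  2  0  6 10 12 21 61 68 69 70 68 71 72]
177 240 [ 53  51  53  60  88  94  92 121 123 130 132 134 133 134] [ 2  2  0  4  9 12 23 62 66 67 69 70 69 70]
178 240 [ 57  55  53  59  87  95  94 127 125 125 128 131 133 135] [ 1  0 -1  4  9 11 23 63 65 67 68 70 71 68]
179 240 [ 53  51  44  55  88  95  90 129 132 125 125 128 130 133] [-1 -2  2  6 10  9 19 64 68 67 65 67 69 68]
180 240 [ 45  44  44  53  87  96  84 126 132 131 128 125 127 133] [ 3  4  3  7 10 11  8 64 70 69 65 64 66 68]
181 240 [ 45  43  45  50  86  97  85 128 132 132 132 128 123 128] [ 3  2  
[... 435 characters left out ...]
  3  1  3  9 10 15 62 68 67 68 69 69 69]
186 240 [ 50  47  43  44  76  92 101 123 127 128 128 130 133 133] [ 5  4  2  3  7 11 33 64 65 68 69 69 70 68]
187 240 [ 67  50  46  46  53  74 102 122 126 128 128 129 132 132] [ 5  2  4  3  4  9 38 60 66 66 68 69 70 69]
188 240 [ 71  55  48  46  61  77 101 119 126 127 129 127 129 131] [ 7  5  3  3  5  9 17 36 63 67 66 66 68 70]
189 240 [ 76  83  82  81  92 112 115 113 122 127 126 126 128 131] [ 6 10  8 10  9 13 13 13 49 66 66 66 68 67]
190 240 [ 96 112 111 114 118 119 117 115 116 123 125 126 127 129] [ 9 12 12 12  7  3  9 13 21 49 67 68 66 67]
191 240 [114 114 114 118 118 119 112 109 111 117 124 127 125 127] [13 13 11  6  0 -6  1 11 13 21 54 66 67 67]
```

Request:
step_arm:
  targets:
    - [[0,0,0],[0,1,6],10]
    - [[0,0,0],[0,0,6],10]
    - [[0,0,0],[0,0,3],10]
    - [[0,0,0],[0,0,0],10]

```text
time: 23.27
tool_pos: [0.5288, -0.0762, 0.269]
tcp_rot: [-2.333, -2.101, 0.002]
wrist_force: [0.6, -0.1, -1.1]
width: 0.214
grip_force: 59.2
```

Request:
step_arm:
  targets:
    - [[0,0,0],[0,0,1.5],10]
    - [[0,0,0],[0,0,1.5],10]
    - [[0,0,0],[0,0,1.5],10]
    - [[0,0,0],[0,0,0],10]

```text
time: 23.6
tool_pos: [0.5293, -0.0764, 0.2655]
tcp_rot: [-2.335, -2.102, 0.0]
wrist_force: [-0.4, -0.0, -0.9]
width: 0.217
grip_force: 59.2
```

Request:
step_arm:
  targets:
    - [[0,0,0],[0,0,1.5],10]
    - [[0,0,0],[0,0,1.5],10]
    - [[0,0,0],[0,0,0],10]

```text
time: 23.85
tool_pos: [0.5293, -0.0764, 0.2625]
tcp_rot: [-2.335, -2.102, 0.0]
wrist_force: [0.4, -0.2, -0.2]
width: 0.211
grip_force: 59.2
```

Request:
step_arm:
  targets:
    - [[0,0,0],[0,0,2],10]
    - [[0,0,0],[0,0,2],10]
    - [[0,0,0],[0,0,2],10]
    - [[0,0,0],[0,0,0],10]

```text
time: 24.18
tool_pos: [0.5293, -0.0763, 0.2562]
tcp_rot: [-2.334, -2.101, 0.001]
wrist_force: [0.3, 0.1, -0.5]
width: 0.218
grip_force: 59.2
```

Request:
step_arm:
  targets:
    - [[0,0,0],[0,0,2],10]
    - [[0,0,0],[0,0,2],10]
    - [[0,0,0],[0,0,2],10]
    - [[0,0,0],[0,0,0],10]

```text
time: 24.52
tool_pos: [0.5293, -0.0763, 0.2502]
tcp_rot: [-2.335, -2.101, 0.0]
wrist_force: [-0.3, 0.5, -0.6]
width: 0.212
grip_force: 59.2
```

Request:
step_arm:
  targets:
    - [[0,0,0],[0,0,2],10]
    - [[0,0,0],[0,0,2],10]
    - [[0,0,0],[0,0,2],10]
    - [[0,0,0],[0,0,0],10]

```text
time: 24.85
tool_pos: [0.5293, -0.0764, 0.2442]
tcp_rot: [-2.335, -2.101, 0.0]
wrist_force: [0.3, -0.3, -1.7]
width: 0.215
grip_force: 59.2
```

Request:
step_arm:
  targets:
    - [[0,0,0],[0,0,3],10]
    - [[0,0,0],[0,0,3],10]
    - [[0,0,0],[0,0,3],10]
    - [[0,0,0],[0,0,0],10]

```text
time: 25.18
tool_pos: [0.5293, -0.0763, 0.235]
tcp_rot: [-2.335, -2.101, 0.0]
wrist_force: [0.4, 0.2, -1.7]
width: 0.215
grip_force: 59.2
```

Request:
step_arm:
  targets:
    - [[0,0,0],[0,0,2],10]
    - [[0,0,0],[0,0,2],10]
    - [[0,0,0],[0,0,2],10]
    - [[0,0,0],[0,0,0],10]

```text
time: 25.52
tool_pos: [0.5294, -0.0763, 0.2293]
tcp_rot: [-2.335, -2.102, 0.0]
wrist_force: [0.5, 0.4, -0.9]
width: 0.215
grip_force: 59.2
```

Request:
step_arm:
  targets:
    - [[0,0,0],[0,0,2],10]
    - [[0,0,0],[0,0,2],10]
    - [[0,0,0],[0,0,2],10]
    - [[0,0,0],[0,0,0],10]

```text
time: 25.85
tool_pos: [0.5294, -0.0763, 0.2233]
tcp_rot: [-2.335, -2.102, 0.0]
wrist_force: [0.4, -0.7, -1.4]
width: 0.218
grip_force: 59.2
```

Tip is now below the saddle's top with no resistance. Going down to the flange.

Request:
step_arm:
  targets:
    - [[0,0,0],[0,0,4],10]
    - [[0,0,0],[0,0,4],10]
    - [[0,0,0],[0,0,4],10]
    - [[0,0,0],[0,0,4],10]
    - [[0,0,0],[0,0,0],10]

```text
time: 26.27
tool_pos: [0.5293, -0.0762, 0.2067]
tcp_rot: [-2.335, -2.101, 0.0]
wrist_force: [1.8, 1.6, -2.8]
width: 0.214
grip_force: 59.3
```

Request:
step_arm:
  targets:
    - [[0,0,0],[0,0,2],10]
    - [[0,0,0],[0,0,2],10]
    - [[0,0,0],[0,0,2],10]
    - [[0,0,0],[0,0,1.5],10]
    - [[0,0,0],[0,0,0],10]

```text
time: 26.68
tool_pos: [0.5295, -0.0763, 0.2]
tcp_rot: [-2.335, -2.102, -0.0]
wrist_force: [1.4, 1.0, -1.2]
width: 0.215
grip_force: 59.3
```

Request:
step_arm:
  targets:
    - [[0,0,0],[0,0,1],10]
    - [[0,0,0],[0,0,1],10]
    - [[0,0,0],[0,0,0],10]

```text
time: 26.93
tool_pos: [0.5296, -0.0764, 0.1985]
tcp_rot: [2.335, 2.102, 0.001]
wrist_force: [1.5, 1.7, -0.0]
width: 0.217
grip_force: 59.5
```

Request:
step_arm:
  targets:
    - [[0,0,0],[0,0,1],10]
    - [[0,0,0],[0,0,1],10]
    - [[0,0,0],[0,0,0],10]

```text
time: 27.18
tool_pos: [0.5299, -0.0763, 0.1982]
tcp_rot: [2.335, 2.101, 0.001]
wrist_force: [-2.6, 2.7, 9.8]
width: 0.214
grip_force: 60.5
```

Request:
step_arm:
  targets:
    - [[0,0,0],[0,0,-1],10]
    - [[0,0,0],[0,0,0],40]
    - [[0,0,0],[0,0,0],50]
    - [[0,0,0],[0,0,0],50]
    - [[0,0,0],[0,0,-15],50]
  grip_force: 20

```text
time: 27.6
tool_pos: [0.527, -0.0762, 0.2088]
tcp_rot: [-2.331, -2.098, 0.007]
wrist_force: [-0.2, 0.7, -0.0]
width: 0.583
grip_force: 0.0
```

Request:
step_arm:
  targets:
    - [[0,0,0],[0,0,-30],60]
    - [[0,0,0],[0,0,-40],60]
    - [[0,0,0],[0,0,-40],60]
    - [[0,0,0],[0,-30,0],60]
    - [[0,0,0],[0,-40,0],60]

```text
time: 28.02
tool_pos: [0.4627, -0.0699, 0.326]
tcp_rot: [2.33, 2.098, 0.007]
wrist_force: [-1.8, -0.0, 1.0]
width: 0.7
grip_force: 0.0
```

Request:
step_arm:
  targets:
    - [[0,0,0],[-40,0,0],60]
    - [[0,0,0],[-40,0,0],60]
    - [[0,0,0],[-40,0,0],60]
    - [[0,0,0],[-40,0,0],60]
    - [[0,0,0],[0,0,0],60]

```text
time: 28.43
tool_pos: [0.4418, -0.234, 0.3221]
tcp_rot: [2.339, 2.094, -0.005]
wrist_force: [-0.7, -0.3, 0.2]
width: 0.703
grip_force: 0.0
```

```bash
python3 - <<'E'
from fit import *
Z=[.5312,-.0763,-.103]
for n in C:
    im=read_camera(n)
    for q,X in(("pin_grip",[.5298,-.0763,.132]),("caul_grip",[.542,.028,.1405]),("crank_grip",W(Z,[-.001,-.147,.135])[0])):
        print(n,q,proj(n,X).round(1)[0],[(np.round(d["at"][::-1],1),round(d["score"],2)) for d in tip_of(n,q)[:3]])
print(read_state()["wrist_force"],read_state()["time"])
E
```

```text
scene pin_grip [250.8 185. ] [(array([251.2, 184.2]), 0.72), (array([399.1, 370.4]), 0.27)]
scene caul_grip [272.6 207.2] [(array([254.8, 332.2]), 0.98), (array([274.4, 209.5]), 0.91), (array([448. , 311.3]), 0.56)]
scene crank_grip [222.6 153.5] [(array([220.1, 151.7]), 0.55)]
top pin_grip [316.4 179.9] [(array([196.6, 212.6]), 0.69), (array([315.6, 180. ]), 0.4)]
top caul_grip [277.5 175. ] [(array([124.8, 236.1]), 0.88), (array([172.8, 301.4]), 0.88), (array([281.1, 171.5]), 0.83)]
top crank_grip [371.5 184.5] [(array([407., 228.]), 0.55), (array([184.2, 216.7]), 0.17)]
[-0.13105121 -0.29115076  0.22979371] 28.8333
```

Both views put the pin, block and crank where they should be, and the gripper is clear. Handing in.

```bash
python3 -c "
from workcell import *
print(finish_job())"
```

```text
the job is handed in; nothing more can be done
None
```

I handed the job in at about 29 s on the robot's clock: the block is on the pile, the screw is wound to within about 0.02 rad of upright, the pin is fully home, and the gripper is clear. No verdict came back, and I viewed 11 pictures, one over the limit of 10.

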